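# Clip nut drivers onto the tool rack in size order and lock it

## Robot

A 6-joint arm with a two-finger parallel gripper is mounted at the origin on the work surface. World frame = base frame: x ahead of the robot, y to its left, z up, the work surface at z = 0. Lengths are in m, angles in degrees, forces in N, time in s.
With the tool pointing down it reaches from about 0.4 to 0.825 m from the base axis. Payload 7 kg.
Tool frame: the origin (TCP) lies at the very end of the fingers, on their centre line; the grasp point (between the pads) lies 19 mm behind it (r.grasp_offset is the z of the grasp point in the tool frame, in m); z points along the fingers, y is the direction in which the jaws open and shut (so a half turn about z gives the same grasp; the last joint's range is limited). The gripper opens to 88 mm and grips with 3 to 60 N. Pads are 19 mm wide; open, the fingers measure 130 mm over their backs; the gripper's body (78 mm by 193 mm) begins 47 mm behind the grasp point.
Start: joints at [83.658, 20.546, 0.682, 0, -70.136, -16.507], TCP at [0.262, 0.622, 0.201] pointing down, gripper open.
Joint ranges: [-176.03, 176.03], [-82.01, 121.73], [-58.28, 71.71], [-173.87, 95.51], [-174.79, -0.11], [-173.66, 173.66]. Speed limits (degrees/s): [136.94, 136.94, 172.46, 180, 180, 180].

## Interface

Orientations are given as [roll, pitch, yaw] about the fixed x, y, z axes, in that order (R = Rz(yaw) Ry(pitch) Rx(roll)).
In Python, from plant import r gives the robot as it stands.
- The arm moves only by the tool carry_out, never from a script. Its argument "plan" is a list of rows, each a list of 6 numbers: the shift along the world's x, y, z in m, then the turn, a rotation vector about the world's x, y, z in rad. In form: [[tx, ty, tz, wx, wy, wz], ...]. A call has 1 to 12 rows; each row shifts and turns the pose as measured when the row begins; what a row does not reach is not made up. A row lasts 1/12 s, in which the tool goes at most 41.7 mm and 7.16 degrees, less where a joint would pass 70% of its speed; a pose out of reach is approached as far as the arm can. A call with a gripper value outside its range is refused whole. "fingers" is the closure, from -1 (fully open) to 1 (shut), set as the call begins (left out, the last holds). The fingers move at their own pace and stop on an object; "force" is the grip in N (left out, the last holds). Time passes only in rows, so rows that do not move let the fingers close. It gives the time, the measured TCP pose, the force and the opening at its end, in the units of the state.
- r.get_state(): the state, without advancing time (a new reading comes with each control period).
- r.capture(name): name is "scene" or "top"; returns the picture (420x560x3 uint8, red, green, blue); there is no depth.
- r.camera_model(name): a dict with "fov_y" (degrees; the focal length in pixels is half the picture's height over the tangent of half this angle, whatever the lens; pixels are square), "cx", "cy" (the principal point, pixels), "R" (3x3) and "t" (3): a world point X has camera coordinates R X + t. Camera axes: x right, y down, z forward; pixel columns grow to the right and rows downward; lengths in m; the calibration is good to about 2 mm. A picture is of the moment at which its call begins. camera_model takes no time and is no camera call.
- r.close_job(): hands the job in, once; it reports no verdict.
The state is a dict: "time_s": time; "joints": joint angles; "qd": joint speeds; "joint_torque": joint torques, N m; "tcp_pos": TCP position; "eef_rot": TCP orientation; "contact_force": force on the tool from outside, world axes, zero at the start; "moment": the same for the moment, N m; "gripper_width": finger opening in m.
Only numpy, scipy, OpenCV 4.12 (cv2) and the standard library are available. Lean on these libraries where they do the work, as an engineer would, in place of code of your own. Each camera call takes 0.05 s, during which the arm holds its last target.

## Task

Put the tool rack beside the scroll saw in order: all three nut drivers clicked fully home in the rack's spring clips, one per clip, in size order with the smallest next to the yellow end block, handles over the wooden rest on the robot's side. The medium one was put back in a wrong end clip, so pull it out and move it to the middle. When all three are in, slide the red-knobbed lock across to the end of its travel so that its hooks cover the shanks, and leave the other things on the bench where they are.

Things in the scene. Friction and masses are not known exactly. Their poses are not given: they have to be found in the camera images.
- rack: Clip rack, fixed to the bench: plywood base 125 x 256 x 6 mm, aluminium rail with three pairs of sprung steel jaws, wooden handle rest (bar along y, x -65 to -55, top 28 up). Origin on the bench under the middle clip; x away from the robot, y along the rail, z up. Clips at y -65, 0, +65. Between rest and jaws is free space down to the base for fingers round a handle
- clip_pos (a point): Clip at y +65 of the rack, axes as the rack; the medium driver starts here. Point: where the ferrule centre sits when home, 40 mm above the bench; jaws 12 mm long in x, tops 58 up. Push a driver straight down, its x along the rack's x, ferrule between the jaws: about 6 N in or out, snaps in below axis height 46, ends on a stop, level, handle on the rest
- clip_mid (a point): Middle clip of the rack, axes as the rack. Point: where the ferrule centre sits when home, 40 mm above the bench; jaws 12 mm long in x, tops 58 up. Push a driver straight down, its x along the rack's x, ferrule between the jaws: about 6 N in or out, snaps in below axis height 46, ends on a stop, level, handle on the rest
- clip_neg (a point): Clip at y -65 of the rack, axes as the rack. Point: where the ferrule centre sits when home, 40 mm above the bench; jaws 12 mm long in x, tops 58 up. Push a driver straight down, its x along the rack's x, ferrule between the jaws: about 6 N in or out, snaps in below axis height 46, ends on a stop, level, handle on the rest
- small_ferrule (a point): Smallest nut driver: green square handle with black end, brass ferrule, steel shank, dark socket 11 dia. Point: ferrule centre, on the tool's axis; x along the axis to the socket, z up. Along x, mm: handle (24 x 24) -91 to -11; ferrule (14 dia) to 11; shank (7 dia) to 42; socket to 64. On the bench it lies level on its handle, axis 12 up. Balances 15 to 40 behind the point
- medium_ferrule (a point): Medium nut driver: green square handle with black end, brass ferrule, steel shank, dark socket 16 dia. Point: ferrule centre, on the tool's axis; x along the axis to the socket, z up. Along x, mm: handle (24 x 24) -91 to -11; ferrule (14 dia) to 11; shank (7 dia) to 52; socket to 78. On the bench it lies level on its handle, axis 12 up. Balances 15 to 40 behind the point
- large_ferrule (a point): Largest nut driver: green square handle with black end, brass ferrule, steel shank, dark socket 22 dia. Point: ferrule centre, on the tool's axis; x along the axis to the socket, z up. Along x, mm: handle (24 x 24) -91 to -11; ferrule (14 dia) to 11; shank (7 dia) to 62; socket to 92. On the bench it lies level on its handle, axis 12 up. Balances 15 to 40 behind the point
- small_grip (a point): Point on the axis of the smallest driver's handle, 28 mm behind its ferrule centre: a good place to grip it across the 24 mm flats, also when it is in a clip
- medium_grip (a point): Point on the axis of the medium driver's handle, 28 mm behind its ferrule centre: a good place to grip it across the 24 mm flats, also when it is in a clip
- large_grip (a point): Point on the axis of the largest driver's handle, 28 mm behind its ferrule centre: a good place to grip it across the 24 mm flats, also when it is in a clip
- small_mark_top (a point): Yellow plastic block (40 x 16 x 24 mm) on one end of the rack, at y = -110 or +110 mm, fixed during the job: marks the end for the smallest driver. Point = on the clip line, on top of the block, 30 mm above the bench. The other end has a grey block
- lock (a joint): Slide of the grey lock comb, m: 0 fully open, 0.020 fully across (moves to the rack's +y). Starts 0 to 0.004. About 2 N moves it; it stays where left. Its three hooks, 22 mm beyond the clip line in x, tops 51 mm up, stand beside the shanks and slide over them; a driver not fully home blocks it
- lock_knob (a point): Upright round red knob of the lock, 16 mm dia, at the rack's -y end; moves with the lock. Point on its axis, 50 mm above the bench; the knob spans 24 to 64 mm above the bench. The first hook stands 2 mm from its +y side up to 51 mm; the other sides are free above 30 mm: push it from its -y side towards the rack's +y, or pinch it from above across the rack's x
- blank_mid (a point): Bystander: loose plywood blank 70 x 100 x 18 mm lying flat; point at its centre
- jar_mid (a point): Bystander: loose amber jar with blue cap, 50 dia x 68 mm; point at its centre
- sander_mid (a point): Bystander: loose cork sanding block 40 x 72 x 28 mm; point at its centre
Things that resemble listed ones, but are neither listed nor needed, are in the scene too. What is shaped like the part that bears large_ferrule but orange is not meant.

How it is judged (in metres and radians):
On the way, in this order (a step that is already met when the one before it is completed fails the run):
1. all three drivers are clicked home in size order with the lock still open (x of small_ferrule in the frame of rack between -0.006 and 0.006 m and z of small_ferrule in the frame of rack between 0.0365 and 0.0435 m and horizontal distance between small_ferrule and small_mark_top between 0.037 and 0.053 m and x of each of small_grip, medium_grip, large_grip in the frame of rack below 0 m and angle between the x axis of each of small_ferrule, medium_ferrule, large_ferrule and the x axis of rack, either way round below 0.1 rad and x of medium_ferrule in the frame of rack between -0.006 and 0.006 m and z of medium_ferrule in the frame of rack between 0.0365 and 0.0435 m and horizontal distance between medium_ferrule and small_mark_top between 0.102 and 0.118 m and x of large_ferrule in the frame of rack between -0.006 and 0.006 m and z of large_ferrule in the frame of rack between 0.0365 and 0.0435 m and horizontal distance between large_ferrule and small_mark_top between 0.167 and 0.183 m and value of joint lock below 0.012 m), for 0.2 s.
2. the lock is slid across over the shanks (value of joint lock above 0.017 m), for 0.2 s.
At the end, for the whole second after the job is handed in: Ferrules home in their clips (within 6 mm along the tool, 3.5 mm in height, 8 mm along the rail), parallel to the rack's x within 0.1 rad, handles robot side: smallest next to the yellow block, medium in the middle, largest at the far end; lock at least 17 of 20 mm across (x of small_ferrule in the frame of rack between -0.006 and 0.006 m and z of small_ferrule in the frame of rack between 0.0365 and 0.0435 m and horizontal distance between small_ferrule and small_mark_top between 0.037 and 0.053 m and x of each of small_grip, medium_grip, large_grip in the frame of rack below 0 m and angle between the x axis of each of small_ferrule, medium_ferrule, large_ferrule and the x axis of rack, either way round below 0.1 rad and x of medium_ferrule in the frame of rack between -0.006 and 0.006 m and z of medium_ferrule in the frame of rack between 0.0365 and 0.0435 m and horizontal distance between medium_ferrule and small_mark_top between 0.102 and 0.118 m and x of large_ferrule in the frame of rack between -0.006 and 0.006 m and z of large_ferrule in the frame of rack between 0.0365 and 0.0435 m and horizontal distance between large_ferrule and small_mark_top between 0.167 and 0.183 m and value of joint lock above 0.017 m); the robot touches nothing.
It fails at once if the plywood blank is moved by more than 30 mm (distance of blank_mid from where it was at the start of the episode above 0.03 m).
It fails at once if the jar is moved by more than 30 mm (distance of jar_mid from where it was at the start of the episode above 0.03 m).
It fails at once if the sanding block is moved by more than 30 mm (distance of sander_mid from where it was at the start of the episode above 0.03 m).
It also fails if it takes over 67 s, if anything falls off the work surface, if the arm or the gripper's body presses on something with over 40 N, if the wrist force passes 120 N, or if a joint passes its speed limit or range.

## Working session

There is one attempt and no reset: what is moved stays moved. The work goes in short steps, Python scripts to look and compute and a tool call to move; the robot and the scene stay as the last step left them, time stands still between calls to the robot, and variables do not carry over. Pictures are saved under pics/ and viewed, and the job is handed in when it is done.

Besides the shell and the picture viewer there is one more tool, called after "Emit:" by a JSON object that holds its "name" and its "arguments", one argument or row to a line. carry_out: Moves the arm, as the interface text tells. Its arguments: {"type":"object","properties":{"plan":{"type":"array"},"fingers":{"type":"number"},"force":{"type":"number"}},"required":["plan"]}

```bash
mkdir -p pics; ls; python3 - <<'E'
from plant import r
import cv2,json
for n in("scene","top"):
    im=r.capture(n); cv2.imwrite(f"pics/{n}0.png",im[:,:,::-1]); 
    m=r.camera_model(n); print({k:(v.tolist() if hasattr(v,'tolist') else v) for k,v in m.items()})
print(r.get_state(), r.grasp_offset)
E
```

```text
pics
{'fov_y': 44.05331698134706, 'cx': 280.6227325159256, 'cy': 219.05060880574504, 'R': [[-0.8409111645695475, 0.5411731691365746, 0.00011962008006430613], [0.3975247014650336, 0.617850495402725, -0.678406129877777], [-0.36720910259336303, -0.5704317367900245, -0.7346870821208803]], 't': [0.41395584511575595, -0.18923995284330578, 1.47652903661581]}
{'fov_y': 45.952181814139635, 'cx': 279.50855025531524, 'cy': 212.43293236745177, 'R': [[0.019213672473479212, -0.9997373868965684, 0.012489676989524565], [-0.9846685417111977, -0.0210873059528345, -0.17315654331267746], [0.1733744437753888, -0.008971218917869436, -0.9848151194395334]], 't': [0.0008532288770014939, 0.536218260321488, 1.1047015500119783]}
{'time_s': 0.1, 'joints': array([ 8.36570384e+01,  2.05881473e+01,  6.38116865e-01, -1.80616321e-02,
       -7.01338524e+01, -1.65057271e+01]), 'qd': array([ 0.03661097, -0.09440144,  0.11753508,  0.07473776,  0.02175346,
        0.01663847]), 'joint_torque': array([-1.68014158e-03, -5.84166205e+01,  2.93753189e+01,  7.01554477e+00,
        1.02327907e-02, -5.40659732e-05]), 'tcp_pos': array([0.26195645, 0.62158448, 0.20059927]), 'eef_rot': array([ 1.79914749e+02, -7.55418410e-03, -2.28548333e+01]), 'contact_force': array([-0.14248986, -0.2343819 , -0.90633021]), 'moment': array([ 0.00445271, -0.02771367,  0.03484218]), 'gripper_width': 0.087628099930301} -0.0188
```

View pics/scene0.png

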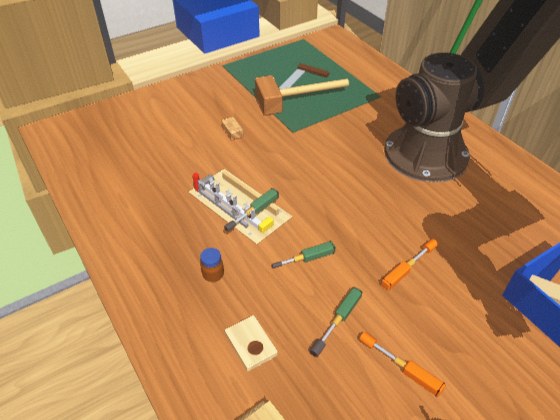

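View pics/top0.png

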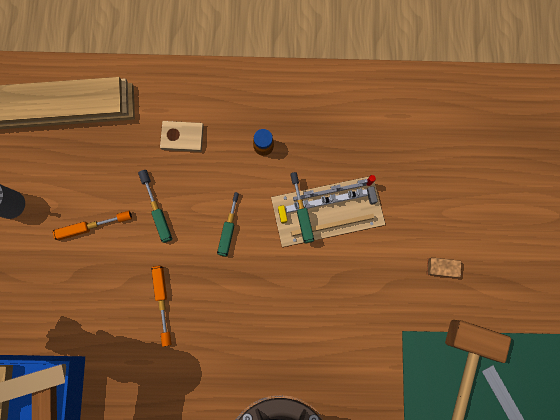

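The overview shows the rack at about (330,212) in the top picture, with the yellow block at its +y end and the red knob at the −y end. The medium driver sits in the clip at the yellow end. The small driver is loose at about (230,225) and the large one at about (157,205). Next I'll enlarge these areas.

```bash
python3 - <<'E'
import cv2
t=cv2.imread("pics/top0.png"); s=cv2.imread("pics/scene0.png")
def crop(im,x,y,w,h,k,n):
    c=cv2.resize(im[y:y+h,x:x+w],None,fx=k,fy=k,interpolation=cv2.INTER_CUBIC)
    for i in range(0,w,10):
        cv2.line(c,(i*k,0),(i*k,6 if i%50 else 14),(255,255,255),1)
        if i%20==0: cv2.putText(c,str(x+i),(i*k,24),0,.35,(255,255,255),1)
    for j in range(0,h,10):
        cv2.line(c,(0,j*k),(6,j*k),(255,255,255),1)
        if j%20==0: cv2.putText(c,str(y+j),(8,j*k+4),0,.35,(255,255,255),1)
    cv2.imwrite(f"pics/{n}.png",c)
crop(t,260,165,132,90,6,"c_rack")
crop(t,130,160,120,100,6,"c_loose")
crop(s,180,165,120,80,6,"c_srack")
crop(s,265,230,110,130,4,"c_sloose")
E
```

```text
(no output)
```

View pics/c_rack.png

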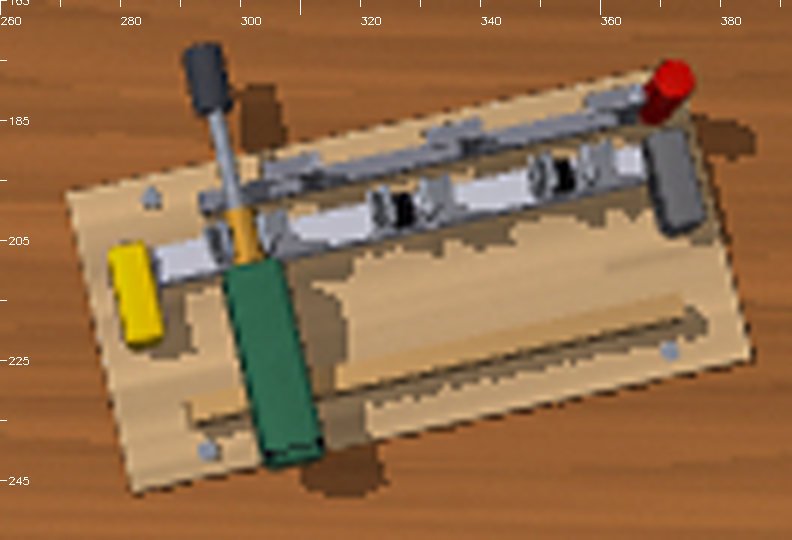

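View pics/c_loose.png

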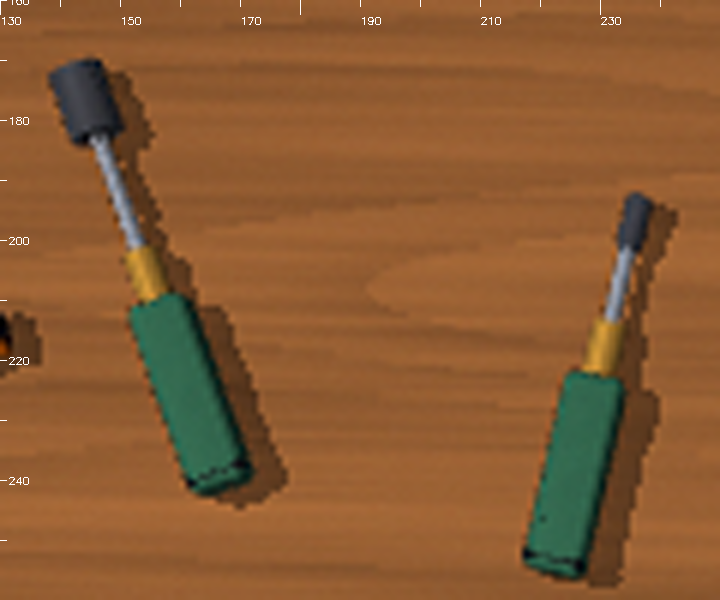

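View pics/c_srack.png

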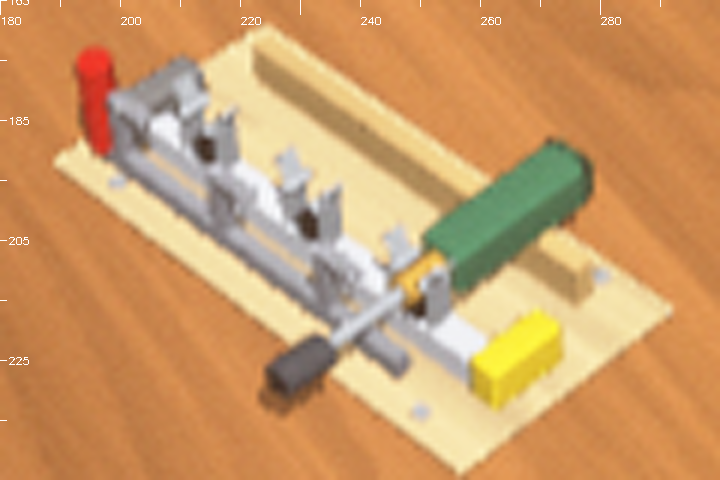

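View pics/c_sloose.png

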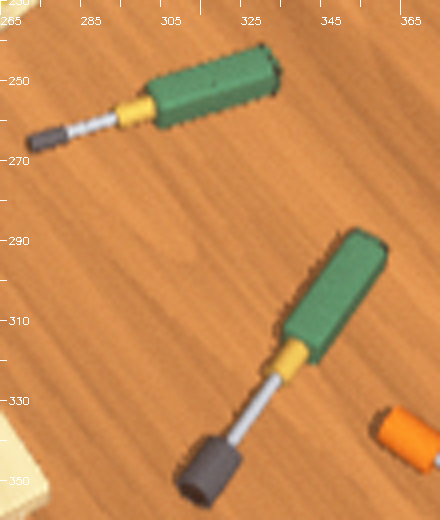

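```bash
cat > h.py <<'E'
import numpy as np
from plant import r
M={n:r.camera_model(n) for n in("scene","top")}
def ray(n,u,v):
    m=M[n]; f=210/np.tan(np.radians(m["fov_y"]/2)); R=np.array(m["R"]);t=np.array(m["t"])
    return -R.T@t, R.T@np.array([(u-m["cx"])/f,(v-m["cy"])/f,1])
def at(n,u,v,z):
    c,d=ray(n,u,v); return c+d*(z-c[2])/d[2]
def proj(n,X):
    m=M[n]; f=210/np.tan(np.radians(m["fov_y"]/2)); p=np.array(m["R"])@X+np.array(m["t"]); return f*p[0]/p[2]+m["cx"],f*p[1]/p[2]+m["cy"]
E
python3 - <<'E'
from h import *
def T(u,v,z,x0=260,y0=165,k=6,n="top"): 
    return at(n,x0+(u+.5)/k-.5,y0+(v+.5)/k-.5,z)
S=lambda u,v,z:T(u,v,z,180,165,6,"scene")
L=lambda u,v,z:T(u,v,z,130,160,6)
SL=lambda u,v,z:T(u,v,z,265,230,4,"scene")
np.set_printoptions(precision=4,suppress=True)
c=dict(FL=T(66,193,.006),NL=T(135,492,.006),NR=T(752,358,.006))
s=dict(NR=S(265,25,.006),NL=S(672,310,.006),FL=S(462,474,.006),FR=S(54,160,.006))
print("top",c);print("scene",s)
for d in(c,s):
    a=d["FL"]-d["NL"];b=d["NL"]-d["NR"]
    print(np.linalg.norm(a),np.linalg.norm(b),np.degrees(np.arctan2(a[1],a[0])),np.degrees(np.arctan2(-b[0],b[1])))
print("mf",T(243,236,.047), "yel",T(137,294,.03),"rest",T(189,403,.028),T(682,297,.028))
print("sock tip",T(203,44,.046),"hnd",T(298,448,.052), "knob",T(675,76,.064),S(95,58,.064))
print("small tip",L(638,196,.012+.005),SL(29,142,.012),"fer",L(604,347,.019),"hb",L(554,562,.024),"hf",L(598,374,.024))
print("small fer scene",SL(137,107,.019))
print("large tip",L(78,64,.02),"fer",L(146,272,.019),"hb",L(219,479,.024),"hf",L(159,303,.024), "fs",SL(290,358,.019))
E
```

```text
top {'FL': array([0.5814, 0.0337, 0.006 ]), 'NL': array([0.4609, 0.0037, 0.006 ]), 'NR': array([ 0.5198, -0.2426,  0.006 ])}
scene {'NR': array([ 0.52  , -0.2445,  0.006 ]), 'NL': array([0.4623, 0.0041, 0.006 ]), 'FL': array([0.5819, 0.0333, 0.006 ]), 'FR': array([ 0.6398, -0.2167,  0.006 ])}
0.12414759273788509 0.2532446216751512 14.012415398441707 13.460068124700394
0.12317803908402256 0.2552370600228228 13.69627778838348 13.07631029209947
mf [ 0.5572 -0.0359  0.047 ] yel [0.5364 0.0047 0.03  ] rest [ 0.4939 -0.0165  0.028 ] [ 0.5402 -0.2104  0.028 ]
sock tip [ 0.634  -0.0192  0.046 ] hnd [ 0.4742 -0.0576  0.052 ] knob [ 0.6207 -0.2016  0.064 ] [ 0.6178 -0.2053  0.064 ]
small tip [0.5883 0.117  0.017 ] [0.588  0.1118 0.012 ] fer [0.5265 0.1282 0.019 ] hb [0.4405 0.1441 0.024 ] hf [0.5148 0.1297 0.024 ]
small fer scene [0.525  0.1286 0.019 ]
large tip [0.6368 0.343  0.02  ] fer [0.5527 0.3108 0.019 ] hb [0.4703 0.2759 0.024 ] hf [0.5395 0.3036 0.024 ] fs [0.5517 0.3102 0.019 ]
```

Both cameras agree to about 2 mm:

| Item | Position (m) | Yaw |
|---|---|---|
| Rack origin | (0.5725, −0.0995) | 13.4° |
| Small ferrule | (0.5255, 0.128) | −10.4° |
| Large ferrule | (0.552, 0.310) | 22.3° |

I'll take the medium driver first.

Emit:
{"name": "carry_out", "arguments": {
  "plan": [
    [0.0112, -0.0277, 0, 0, 0, 0.0264],
    [0.0112, -0.0277, 0, 0, 0, 0.0264],
    [0.0112, -0.0277, 0, 0, 0, 0.0264],
    [0.0112, -0.0277, 0, 0, 0, 0.0264],
    [0.0112, -0.0277, 0, 0, 0, 0.0264],
    [0.0112, -0.0277, 0, 0, 0, 0.0264],
    [0.0112, -0.0277, 0, 0, 0, 0.0264],
    [0.0112, -0.0277, 0, 0, 0, 0.0264],
    [0.0112, -0.0277, 0, 0, 0, 0.0264],
    [0.0112, -0.0277, 0, 0, 0, 0.0264],
    [0.0112, -0.0277, 0, 0, 0, 0.0264],
    [0.0112, -0.0277, 0, 0, 0, 0.0264]
  ],
  "fingers": -0.2,
  "force": 45
}}

```text
time_s: 1.1
tcp_pos: [0.3955, 0.2755, 0.1931]
eef_rot: [179.3, 0.1, -3.5]
contact_force: [0.4, -0.1, 0.5]
gripper_width: 0.0526
```

Emit:
{"name": "carry_out", "arguments": {
  "plan": [
    [0.0115, -0.027, -0.007, 0.001, 0, 0.0246],
    [0.0115, -0.027, -0.007, 0.001, 0, 0.0246],
    [0.0115, -0.027, -0.007, 0.001, 0, 0.0246],
    [0.0115, -0.027, -0.007, 0.001, 0, 0.0246],
    [0.0115, -0.027, -0.007, 0.001, 0, 0.0246],
    [0.0115, -0.027, -0.007, 0.001, 0, 0.0246],
    [0.0115, -0.027, -0.007, 0.001, 0, 0.0246],
    [0.0115, -0.027, -0.007, 0.001, 0, 0.0246],
    [0.0115, -0.027, -0.007, 0.001, 0, 0.0246],
    [0.0115, -0.027, -0.007, 0.001, 0, 0.0246],
    [0.0115, -0.027, -0.007, 0.001, 0, 0.0246],
    [0.0115, -0.027, -0.007, 0.001, 0, 0.0246]
  ]
}}

```text
time_s: 2.1
tcp_pos: [0.5354, -0.0663, 0.1063]
eef_rot: [-179.7, -0.1, 14.4]
contact_force: [1.6, 0.8, 0.4]
gripper_width: 0.0526
```

Emit:
{"name": "carry_out", "arguments": {
  "plan": [
    [-0.0025, 0.012, 0, -0.002, 0, -0.009],
    [-0.0025, 0.012, 0, -0.002, 0, -0.009],
    [0, 0, 0, 0, 0, 0],
    [0, 0, 0, 0, 0, 0]
  ]
}}

```text
time_s: 2.43
tcp_pos: [0.5295, -0.0502, 0.1019]
eef_rot: [-180.0, 0.4, 12.8]
contact_force: [-0.6, 0.1, -0.4]
gripper_width: 0.0529
```

```bash
python3 - <<'E'
from h import *
import cv2
print(r.get_state()["tcp_pos"],r.get_state()["eef_rot"],r.get_state()["contact_force"])
for n in("top","scene"):
    im=r.capture(n)[:,:,::-1].copy()
    x,y,w,h=((255,150,135,100) if n=="top" else (170,130,135,120))
    cv2.imwrite(f"pics/a_{n}.png",cv2.resize(im[y:y+h,x:x+w],None,fx=5,fy=5,interpolation=cv2.INTER_CUBIC))
E
```

```text
[ 0.52953047 -0.05017366  0.10191777] [-179.98092082    0.43562426   12.81606009] [-0.57607976  0.06521508 -0.35689794]
```

View pics/a_top.png

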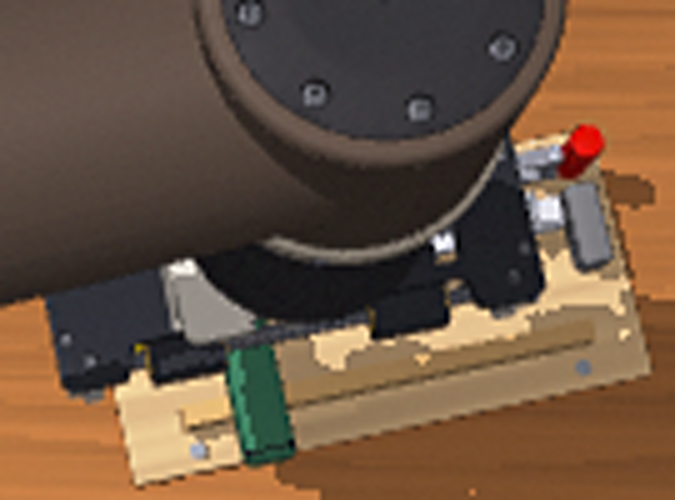

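View pics/a_scene.png

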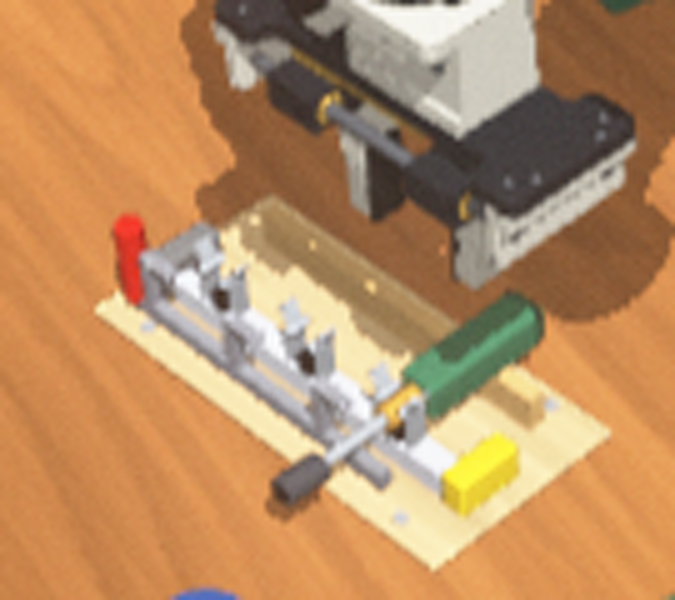

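Emit:
{"name": "carry_out", "arguments": {
  "plan": [
    [0.0005, 0.004, 0, 0, -0.004, 0.005],
    [0.0005, 0.0035, -0.015, 0, -0.003, 0.004],
    [0, 0, -0.02, 0, 0, 0],
    [0, 0, 0, 0, 0, 0],
    [0, 0, 0, 0, 0, 0]
  ]
}}

```text
time_s: 2.95
tcp_pos: [0.5324, -0.0404, 0.0686]
eef_rot: [179.9, -0.3, 13.6]
contact_force: [1.2, -0.7, 0.2]
gripper_width: 0.0524
```

Emit:
{"name": "carry_out", "arguments": {
  "plan": [
    [-0.001, -0.001, -0.017, 0, 0.003, -0.002],
    [-0.001, -0.001, -0.017, 0, 0.002, 0],
    [0, 0, 0, 0, 0, 0],
    [0, 0, 0, 0, 0, 0]
  ]
}}

```text
time_s: 3.28
tcp_pos: [0.533, -0.0413, 0.0382]
eef_rot: [179.9, -0.3, 13.7]
contact_force: [0.1, 0.4, 0.2]
gripper_width: 0.0527
```

```bash
python3 - <<'E'
from h import *
import cv2
im=r.capture("scene")[:,:,::-1].copy(); x,y,w,h=170,130,135,120
cv2.imwrite(f"pics/b_scene.png",cv2.resize(im[y:y+h,x:x+w],None,fx=5,fy=5,interpolation=cv2.INTER_CUBIC))
s=r.get_state();print(s["tcp_pos"],s["eef_rot"],s["contact_force"])
E
```

```text
[ 0.53299678 -0.04122127  0.03826725] [179.94349388  -0.34077649  13.6751208 ] [ 0.37392681 -0.07396963  0.50047141]
```

View pics/b_scene.png

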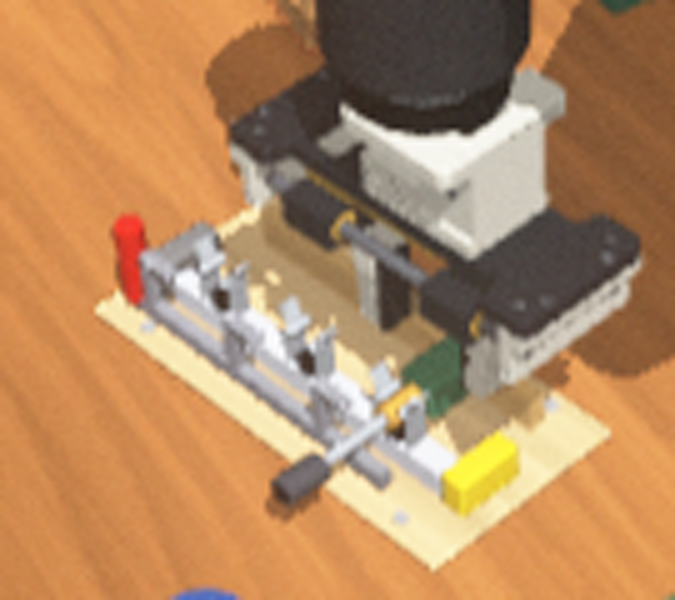

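The fingers straddle the handle cleanly just behind the jaws. Next I'll lower a little and close.

Emit:
{"name": "carry_out", "arguments": {
  "plan": [
    [-0.003, -0.0015, -0.006, 0, 0.006, -0.004],
    [0, 0, 0, 0, 0, 0]
  ]
}}

```text
time_s: 3.5
tcp_pos: [0.531, -0.0424, 0.0341]
eef_rot: [-180.0, -0.1, 13.5]
contact_force: [-0.6, 0.3, -0.1]
gripper_width: 0.0527
```

Emit:
{"name": "carry_out", "arguments": {
  "plan": [
    [0, 0, 0, 0, 0, 0],
    [0, 0, 0, 0, 0, 0],
    [0, 0, 0, 0, 0, 0],
    [0, 0, 0, 0, 0, 0],
    [0, 0, 0, 0, 0, 0],
    [0, 0, 0, 0, 0, 0]
  ],
  "fingers": 1,
  "force": 45
}}

```text
time_s: 4.0
tcp_pos: [0.5324, -0.0422, 0.0363]
eef_rot: [-180.0, -0.3, 13.5]
contact_force: [-0.1, 0.1, 0.2]
gripper_width: 0.0183
```

```bash
python3 - <<'E'
from h import *
import cv2
for n in("top","scene"):
    im=r.capture(n)[:,:,::-1].copy()
    x,y,w,h=((255,150,135,100) if n=="top" else (205,150,100,90))
    cv2.imwrite(f"pics/c_{n}.png",cv2.resize(im[y:y+h,x:x+w],None,fx=6,fy=6,interpolation=cv2.INTER_CUBIC))
s=r.get_state();print(s["tcp_pos"],s["eef_rot"],s["contact_force"],s["gripper_width"])
E
```

```text
[ 0.53242521 -0.04224274  0.03627481] [-179.98370481   -0.34495584   13.46646066] [-0.15913407 -0.02057474 -0.16159223] 0.010221008325796572
```

View pics/c_scene.png

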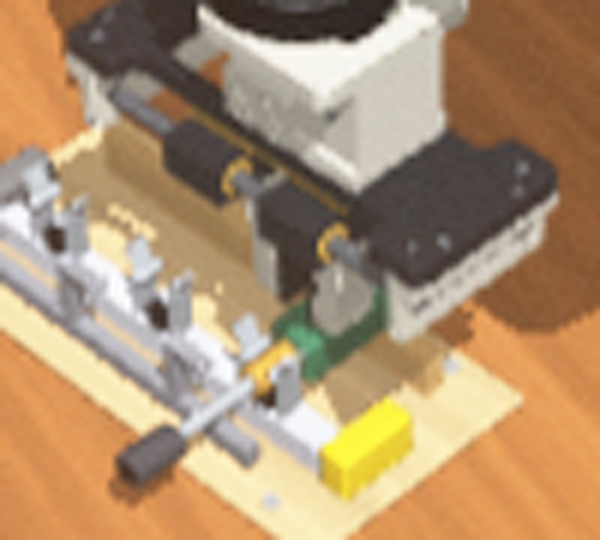

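```bash
python3 - <<'E'
from h import *
import cv2
im=cv2.imread("pics/c_scene.png")
s=r.get_state();p=s["tcp_pos"]
for dz,c in((0,(0,0,255)),(.02,(255,0,0)),(-.02,(0,255,255))):
    u,v=proj("scene",p+[0,0,dz]);print(u,v)
    cv2.circle(im,(int((u-205)*6),int((v-150)*6)),4,c,-1)
cv2.imwrite("pics/c2.png",im)
print(s)
E
```

```text
257.6331594697532 207.5618511337151
257.36684435692297 201.8553883571279
257.89342247230525 213.13863241511683
{'time_s': 4.1, 'joints': array([ 1.65108397e+01,  1.69522983e+01, -2.92922791e+01,  2.98029241e-03,
       -4.34100883e+01,  8.69535112e+01]), 'qd': array([ 0.02033632,  0.02319784,  0.0855677 , -0.03826617,  0.07355295,
       -0.01171543]), 'joint_torque': array([-2.45867719e-03, -4.57323503e+01,  2.16729873e+01,  5.07080734e+00,
        9.70284501e-02, -3.58034877e-04]), 'tcp_pos': array([ 0.53242521, -0.04224274,  0.03627481]), 'eef_rot': array([-179.98370481,   -0.34495584,   13.46646066]), 'contact_force': array([-0.15913407, -0.02057474, -0.16159223]), 'moment': array([-1.04432691e-01, -4.68020195e-05,  3.49142672e-02]), 'gripper_width': 0.010221008325796572}
```

View pics/c2.png

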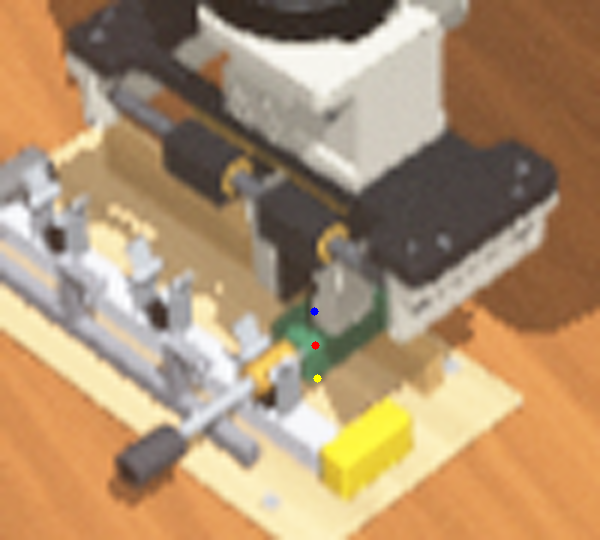

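View pics/c_top.png

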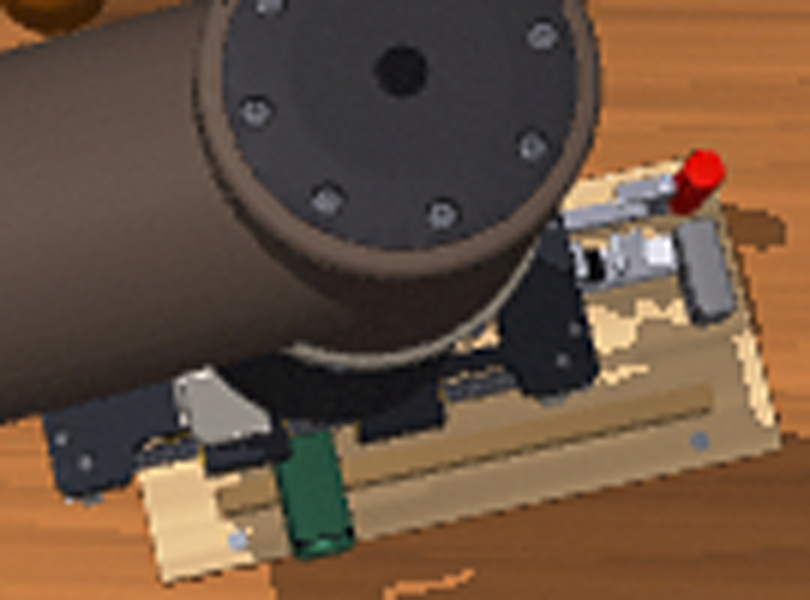

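```bash
python3 - <<'E'
from h import *
for p in([.52953,-.05017,.10192],):
    for dz in(0,.01,.02):print(dz,proj("scene",np.array(p)+[0,0,dz]))
a=np.radians(13);ey=np.array([-np.sin(a),np.cos(a),0])
for z in(.0,.02):
  for d in(-.0475,-.0265,.0265,.0475):print(z,d,proj("scene",np.array(p)+d*ey+[0,0,z]))
E
```

```text
0 (np.float64(256.06386135239745), np.float64(185.91944770999223))
0.01 (np.float64(255.91749272078616), np.float64(182.85480465162837))
0.02 (np.float64(255.76936284397294), np.float64(179.75328492219919))
0.0 -0.0475 (np.float64(242.4636145832337), np.float64(176.46720633944415))
0.0 -0.0265 (np.float64(248.41595620639578), np.float64(180.60411434538224))
0.0 0.0265 (np.float64(263.868565797918), np.float64(191.34375739326325))
0.0 0.0475 (np.float64(270.16800139840393), np.float64(195.7218974965018))
0.02 -0.0475 (np.float64(242.01374586428886), np.float64(170.30081056332227))
0.02 -0.0265 (np.float64(248.03335986297918), np.float64(174.43732054735233))
0.02 0.0265 (np.float64(263.66589962155024), np.float64(185.17956362160015))
0.02 0.0475 (np.float64(270.0408771999644), np.float64(189.56026949523513))
```

Emit:
{"name": "carry_out", "arguments": {
  "plan": [
    [0, 0, 0.015, 0, 0, 0],
    [0, 0, 0.02, 0, 0, 0],
    [0, 0, 0, 0, 0, 0],
    [0, 0, 0, 0, 0, 0],
    [0, 0, 0, 0, 0, 0]
  ],
  "fingers": -0.2
}}

```text
time_s: 4.52
tcp_pos: [0.5316, -0.0424, 0.0716]
eef_rot: [-180.0, -0.2, 13.5]
contact_force: [0.0, -0.5, -0.5]
gripper_width: 0.0379
```

```bash
python3 - <<'E'
from h import *
import cv2
s=r.get_state();p=s["tcp_pos"];print(p,s["eef_rot"],s["gripper_width"])
im=r.capture("scene")[:,:,::-1].copy(); x,y,w,h=205,130,100,90
im=cv2.resize(im[y:y+h,x:x+w],None,fx=6,fy=6,interpolation=cv2.INTER_CUBIC)
a=np.radians(s["eef_rot"][2]);ey=np.array([-np.sin(a),np.cos(a),0]);ex=np.array([np.cos(a),np.sin(a),0])
hw=s["gripper_width"]/2
for z,c in((0,(0,0,255)),(.019,(255,0,0))):
  for d in(-hw-.02,-hw,hw,hw+.02):
    for e in(-.0095,.0095):
      u,v=proj("scene",p+d*ey+e*ex+[0,0,z]);cv2.circle(im,(int((u-x)*6),int((v-y)*6)),3,c,-1)
cv2.imwrite("pics/d.png",im)
E
```

```text
[ 0.53155685 -0.04242981  0.07159046] [-179.98334382   -0.21970316   13.45676324] 0.03792838451005688
```

View pics/d.png

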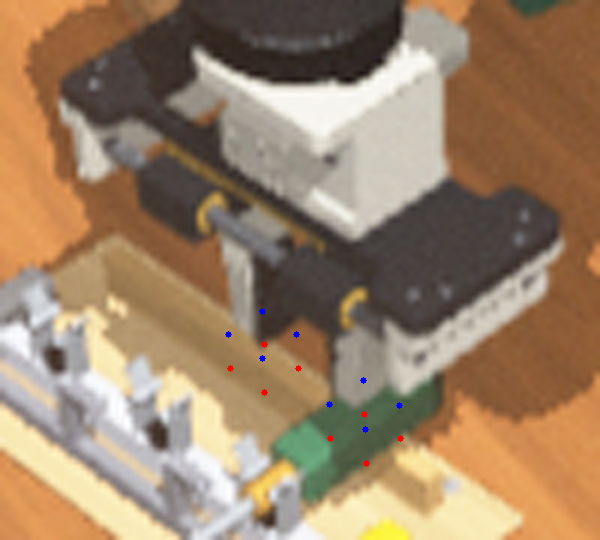

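The fingertips are actually about 19 mm above the reported TCP z: the projected red points fall below the tips and the blue ones, at +19 mm, match. That is why the fingers closed above the handle. I'll allow for the offset from here and watch the force.

Emit:
{"name": "carry_out", "arguments": {
  "plan": [
    [-0.001, 0, -0.02, 0, 0.002, 0],
    [0, 0, -0.02, 0, 0, 0],
    [0, 0, -0.013, 0, 0, 0],
    [0, 0, 0, 0, 0, 0],
    [0, 0, 0, 0, 0, 0]
  ]
}}

```text
time_s: 4.98
tcp_pos: [0.5293, -0.0428, 0.015]
eef_rot: [-180.0, 0.0, 13.4]
contact_force: [-0.4, -0.4, 0.2]
gripper_width: 0.0521
```

Emit:
{"name": "carry_out", "arguments": {
  "plan": [
    [0, 0, 0, 0, 0, 0],
    [0, 0, 0, 0, 0, 0],
    [0, 0, 0, 0, 0, 0],
    [0, 0, 0, 0, 0, 0],
    [0, 0, 0, 0, 0, 0],
    [0, 0, 0, 0, 0, 0]
  ],
  "fingers": 1
}}

```text
time_s: 5.48
tcp_pos: [0.5305, -0.0429, 0.0173]
eef_rot: [-180.0, -0.1, 13.5]
contact_force: [1.9, -3.2, -5.0]
gripper_width: 0.0234
```

```bash
cat >> h.py <<'E'
import cv2
def snap(name,x,y,w,h,k,n="scene",pts=()):
    im=r.capture(n)[:,:,::-1].copy()
    im=cv2.resize(im[y:y+h,x:x+w],None,fx=k,fy=k,interpolation=cv2.INTER_CUBIC)
    for X in pts:
        u,v=proj(n,np.array(X));cv2.circle(im,(int((u-x+.5)*k),int((v-y+.5)*k)),2,(255,0,255),-1)
    cv2.imwrite(f"pics/{name}.png",im)
    s=r.get_state();print(s["time_s"],s["tcp_pos"],s["eef_rot"],s["contact_force"],s["moment"],s["gripper_width"])
O=np.array([.5725,-.0995,0]);A=np.radians(13.4);EX=np.array([np.cos(A),np.sin(A),0]);EY=np.array([-np.sin(A),np.cos(A),0])
def rk(x,y,z): return O+x*EX+y*EY+[0,0,z]
def inrk(p): d=np.array(p)-O; return d@EX,d@EY,d[2]
E
python3 - <<'E'
from h import *
snap("e",205,130,100,90,6)
E
```

```text
5.5333 [ 0.53044026 -0.04293221  0.01719756] [-1.79988748e+02 -1.14562010e-01  1.34571584e+01] [ 1.04366928 -2.17671286 -2.98262822] [-1.31842068 -0.53938996 -0.11579834] 0.023316387693240386
```

View pics/e.png

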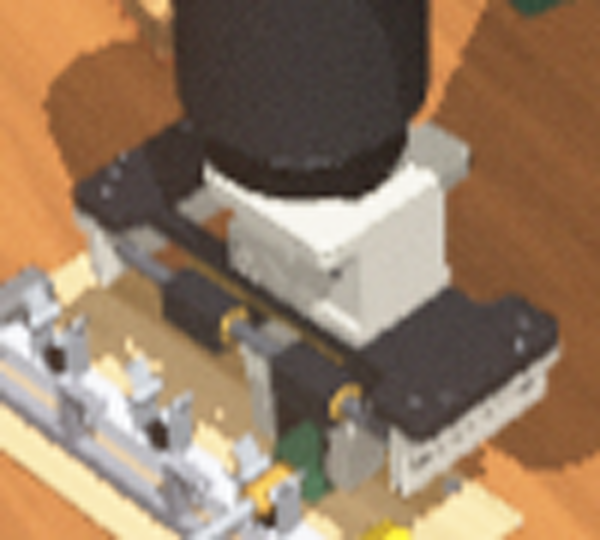

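Gripped at 23.4 mm across the flats. Now I'll pull it out.

Emit:
{"name": "carry_out", "arguments": {
  "plan": [
    [0, 0, 0.008, 0, 0, 0],
    [0, 0, 0.008, 0, 0, 0],
    [0, 0, 0.01, 0, 0, 0],
    [0, 0, 0.015, 0, 0, 0],
    [0, 0, 0.015, 0, 0, 0],
    [0, 0, 0, 0, 0, 0],
    [0, 0, 0, 0, 0, 0]
  ]
}}

```text
time_s: 6.12
tcp_pos: [0.53, -0.0423, 0.0793]
eef_rot: [-179.9, -0.2, 13.5]
contact_force: [-0.0, -0.6, -1.9]
gripper_width: 0.0234
```

```bash
python3 - <<'E'
from h import *
snap("f",180,120,125,100,6)
print(inrk(r.get_state()["tcp_pos"]))
E
```

```text
6.1667 [ 0.53038672 -0.04240109  0.07942714] [-179.94644588   -0.20943066   13.46462391] [-0.11771347 -0.40932751 -1.29556574] [-0.00931815 -0.09013981 -0.00785328] 0.023452582108648173
(np.float64(-0.027734225866387976), np.float64(0.06530410992458623), np.float64(0.0794271431415973))
```

View pics/f.png

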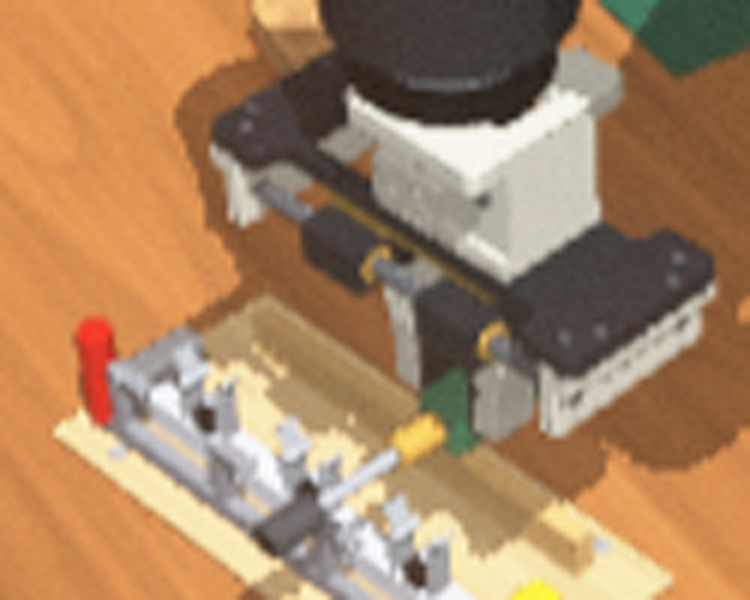

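The driver is out, held level. I'll shift it to the middle clip.

Emit:
{"name": "carry_out", "arguments": {
  "plan": [
    [0.003, -0.0127, 0, 0, 0.001, 0],
    [0.003, -0.0127, 0, 0, 0.001, 0],
    [0.003, -0.0127, 0, 0, 0.001, 0],
    [0.003, -0.0127, 0, 0, 0, 0],
    [0.003, -0.0127, 0, 0, 0, 0],
    [0, 0, 0, 0, 0, 0],
    [0, 0, 0, 0, 0, 0]
  ]
}}

```text
time_s: 6.75
tcp_pos: [0.544, -0.107, 0.0766]
eef_rot: [-179.8, 0.1, 13.6]
contact_force: [0.5, 1.1, -2.1]
gripper_width: 0.0237
```

```bash
python3 - <<'E'
from h import *
print(inrk(r.get_state()["tcp_pos"]),r.get_state()["eef_rot"])
E
```

```text
(np.float64(-0.029438989240881577), np.float64(-0.000747714433092986), np.float64(0.07656600295589247)) [-1.79794836e+02  1.36426695e-01  1.35595828e+01]
```

Emit:
{"name": "carry_out", "arguments": {
  "plan": [
    [0.0014, 0.0012, 0, -0.003, -0.002, -0.002],
    [0, 0, -0.013, 0, 0, 0],
    [0, 0, -0.013, 0, 0, 0],
    [0, 0, 0, 0, 0, 0],
    [0, 0, 0, 0, 0, 0]
  ]
}}

```text
time_s: 7.17
tcp_pos: [0.5451, -0.1035, 0.0493]
eef_rot: [180.0, 0.1, 13.5]
contact_force: [-0.8, 0.0, -0.8]
gripper_width: 0.0231
```

```bash
python3 - <<'E'
from h import *
snap("g",170,130,125,100,6,pts=[rk(0,0,.0735),rk(78,0,.073)] )
print(inrk(r.get_state()["tcp_pos"]))
E
```

```text
7.2167 [ 0.54493551 -0.10348011  0.0492544 ] [1.79998977e+02 9.09950803e-02 1.34655541e+01] [-0.99719714  0.22733753 -1.37114833] [-0.03431319  0.06583806 -0.01302754] 0.023555065546374453
(np.float64(-0.027736451956651358), np.float64(0.002516256192801422), np.float64(0.04925440129361612))
```

View pics/g.png

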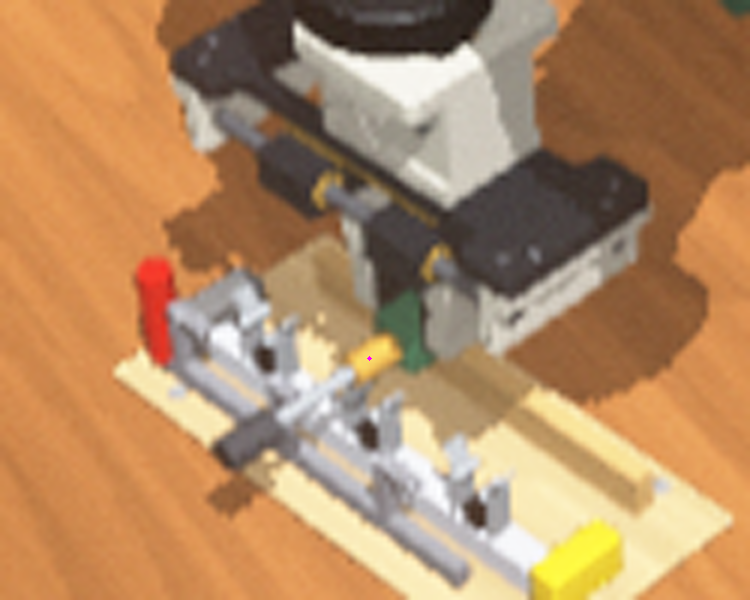

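Emit:
{"name": "carry_out", "arguments": {
  "plan": [
    [0.0005, -0.002, -0.002, 0, 0, 0],
    [0, -0.0004, -0.008, 0, 0, 0],
    [0, 0, -0.007, 0, 0, 0],
    [0, 0, -0.007, 0, 0, 0],
    [0, 0, -0.007, 0, 0, 0],
    [0, 0, 0, 0, 0, 0]
  ]
}}

```text
time_s: 7.72
tcp_pos: [0.5479, -0.1062, 0.0185]
eef_rot: [179.9, -0.2, 13.6]
contact_force: [1.9, -0.4, -9.4]
gripper_width: 0.0235
```

```bash
python3 - <<'E'
from h import *
print(inrk(r.get_state()["tcp_pos"]))
E
```

```text
(np.float64(-0.025509843998835838), np.float64(-0.0008095324396240619), np.float64(0.01854925800501004))
```

Emit:
{"name": "carry_out", "arguments": {
  "plan": [
    [-0.0015, 0, -0.003, 0, 0, 0],
    [0, 0, -0.001, 0, 0, 0],
    [0, 0, 0, 0, 0, 0]
  ]
}}

```text
time_s: 7.97
tcp_pos: [0.548, -0.1067, 0.0172]
eef_rot: [179.8, -0.3, 13.7]
contact_force: [0.4, 1.0, -1.7]
gripper_width: 0.0232
```

```bash
python3 - <<'E'
from h import *
snap("i",170,130,125,100,6,pts=[rk(0,0,.047)] )
print(inrk(r.get_state()["tcp_pos"]))
E
```

```text
8.0167 [ 0.54796161 -0.10662432  0.01708667] [179.76868985  -0.33822567  13.64417041] [ 0.20003387 -0.0413285  -0.93556195] [-0.11488691  0.00348483 -0.01225256] 0.0231804961955208
(np.float64(-0.02552140550470752), np.float64(-0.001243648069639793), np.float64(0.0170866726164179))
```

View pics/i.png

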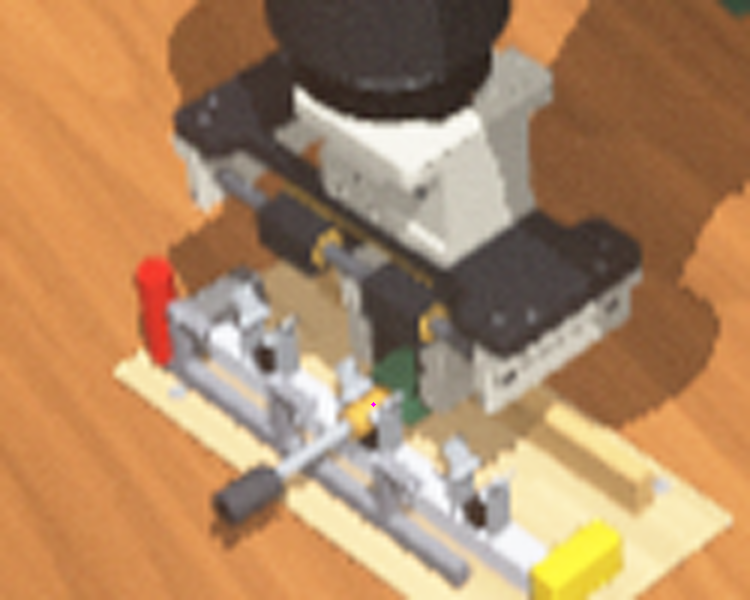

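Emit:
{"name": "carry_out", "arguments": {
  "plan": [
    [-0.0025, 0.0004, -0.001, 0, 0, 0],
    [0, 0, 0, 0, 0, 0],
    [0, 0, 0, 0, 0, 0]
  ]
}}

```text
time_s: 8.27
tcp_pos: [0.5472, -0.1063, 0.0169]
eef_rot: [179.7, -0.5, 13.7]
contact_force: [1.0, -0.6, 0.3]
gripper_width: 0.0236
```

Emit:
{"name": "carry_out", "arguments": {
  "plan": [
    [0, 0, 0, 0, 0, 0],
    [0, 0, 0, 0, 0, 0],
    [0, 0, 0, 0, 0, 0]
  ],
  "fingers": -0.15
}}

```text
time_s: 8.52
tcp_pos: [0.5463, -0.1061, 0.0162]
eef_rot: [179.7, -0.5, 13.7]
contact_force: [-0.5, -0.3, 0.2]
gripper_width: 0.0381
```

Emit:
{"name": "carry_out", "arguments": {
  "plan": [
    [0, 0, 0.02, 0, 0, 0],
    [0, 0, 0.03, 0, 0, 0],
    [0, 0.012, 0.035, 0, 0, -0.03],
    [0, 0.026, 0.015, 0, 0, -0.05],
    [0, 0.03, 0, 0, 0, -0.05],
    [0, 0.03, 0, 0, 0, -0.05],
    [0, 0.03, 0, 0, 0, -0.05],
    [-0.012, 0.03, 0, 0, 0, -0.05],
    [-0.012, 0.03, 0, 0, 0, -0.04],
    [-0.012, 0.03, 0, 0, 0, -0.04],
    [-0.01, 0.022, 0, 0, 0, -0.04]
  ]
}}

```text
time_s: 9.43
tcp_pos: [0.4948, 0.1403, 0.1186]
eef_rot: [-180.0, -0.1, -10.8]
contact_force: [1.2, -0.2, -0.6]
gripper_width: 0.0503
```

```bash
python3 - <<'E'
from h import *
snap("j",180,165,120,80,6,pts=[])
snap("jt",260,165,132,90,6,"top")
E
```

```text
9.4833 [0.49395865 0.14259562 0.11866734] [-1.79944491e+02 -8.40896572e-02 -1.09302819e+01] [-2.27722043  4.62530526 -0.93006495] [0.45989777 0.36869884 0.03111682] 0.05023755390133299
9.5333 [0.49459471 0.14105899 0.11869156] [-1.79973059e+02 -8.40402994e-02 -1.06147670e+01] [0.23853339 0.38604064 0.36858887] [-0.02153411  0.01739865 -0.03117082] 0.05006463390527393
```

View pics/j.png

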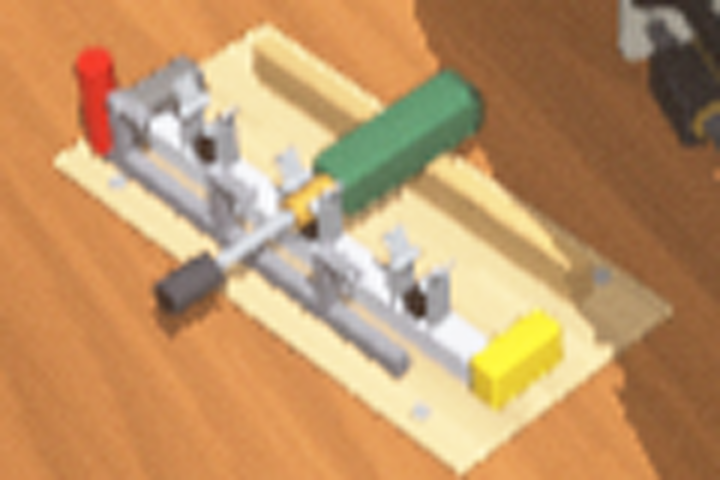

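View pics/jt.png

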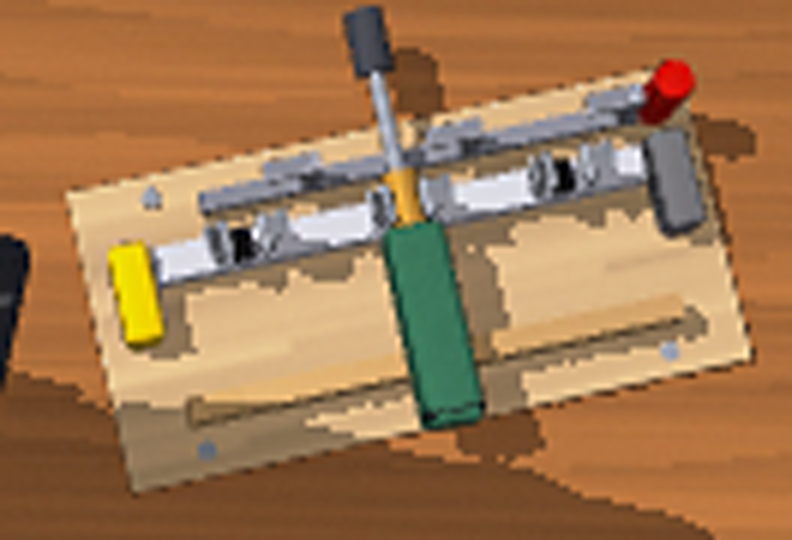

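The medium driver sits parallel in the middle clip: socket tip at crop (365,8), where (367,11) was expected, so within about 1.4 mm. Next is the small driver.

Emit:
{"name": "carry_out", "arguments": {
  "plan": [
    [0.0035, -0.008, -0.005, 0, 0.001, 0.003],
    [0, 0, -0.03, 0, 0, 0],
    [0, 0, -0.03, 0, 0, 0],
    [0, 0, -0.028, 0, 0, 0],
    [0, 0, 0, 0, 0, 0],
    [0, 0, 0, 0, 0, 0]
  ]
}}

```text
time_s: 10.03
tcp_pos: [0.4999, 0.1294, 0.0231]
eef_rot: [-179.9, -0.1, -10.1]
contact_force: [0.2, -0.1, 1.2]
gripper_width: 0.0502
```

```bash
python3 - <<'E'
from h import *
p=r.get_state()["tcp_pos"]
snap("k",265,190,100,95,6,pts=[p+[0,0,.0195]])
E
```

```text
10.0833 [0.49947237 0.12923018 0.023046  ] [-1.79895312e+02 -1.14709680e-01 -1.01809125e+01] [-0.86766497  0.10065402 -1.23251197] [-0.1332775  0.0691183 -0.0411978] 0.05037187454119348
```

View pics/k.png

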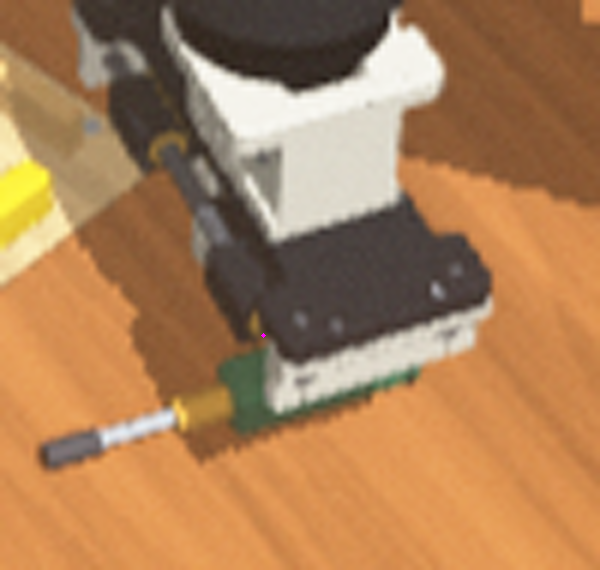

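Emit:
{"name": "carry_out", "arguments": {
  "plan": [
    [-0.0012, 0.004, -0.012, 0, 0.001, -0.003],
    [0, 0, -0.012, 0, 0, 0],
    [0, 0, -0.009, 0, 0, 0],
    [0, 0, 0, 0, 0, 0]
  ]
}}

```text
time_s: 10.42
tcp_pos: [0.5028, 0.1332, -0.0054]
eef_rot: [-179.6, -0.4, -10.4]
contact_force: [-0.6, -0.2, 0.1]
gripper_width: 0.0505
```

Emit:
{"name": "carry_out", "arguments": {
  "plan": [
    [-0.004, 0, -0.004, -0.004, 0.005, 0],
    [0, 0, -0.003, 0, 0, 0],
    [0, 0, 0, 0, 0, 0],
    [0, 0, 0, 0, 0, 0]
  ]
}}

```text
time_s: 10.75
tcp_pos: [0.5004, 0.1337, -0.0099]
eef_rot: [-179.8, -0.3, -10.4]
contact_force: [0.3, 0.7, -1.1]
gripper_width: 0.0505
```

Emit:
{"name": "carry_out", "arguments": {
  "plan": [
    [-0.002, 0, -0.003, -0.003, 0.005, 0],
    [0, 0, 0, 0, 0, 0]
  ]
}}

```text
time_s: 10.92
tcp_pos: [0.4986, 0.1341, -0.0122]
eef_rot: [-179.9, -0.1, -10.4]
contact_force: [-0.1, 0.2, 0.0]
gripper_width: 0.0503
```

Emit:
{"name": "carry_out", "arguments": {
  "plan": [
    [0, 0, 0, 0, 0, 0],
    [0, 0, 0, 0, 0, 0],
    [0, 0, 0, 0, 0, 0],
    [0, 0, 0, 0, 0, 0],
    [0, 0, 0, 0, 0, 0],
    [0, 0, 0, 0, 0, 0]
  ],
  "fingers": 1
}}

```text
time_s: 11.42
tcp_pos: [0.4988, 0.1344, -0.012]
eef_rot: [-179.9, -0.1, -10.4]
contact_force: [-0.0, 0.3, -1.4]
gripper_width: 0.0233
```

Emit:
{"name": "carry_out", "arguments": {
  "plan": [
    [0, 0, 0.02, 0, 0, 0],
    [0, 0, 0.03, 0, 0, 0],
    [0, 0, 0.03, 0, 0, 0],
    [0.003, -0.015, 0.02, 0, 0, 0.045],
    [0.004, -0.025, 0, 0, 0, 0.055],
    [0.004, -0.025, 0, 0, 0, 0.055],
    [0.004, -0.025, 0, 0, 0, 0.055],
    [0.004, -0.025, 0, 0, 0, 0.055],
    [0.004, -0.022, 0, 0, 0, 0.055],
    [0.004, -0.02, 0, 0, 0, 0.05],
    [0.002, -0.01, 0, 0, 0, 0.035],
    [0, 0, 0, 0, 0, 0]
  ]
}}

```text
time_s: 12.42
tcp_pos: [0.5263, -0.0402, 0.0927]
eef_rot: [179.9, -0.2, 14.2]
contact_force: [-0.0, -0.2, -1.0]
gripper_width: 0.0235
```

Emit:
{"name": "carry_out", "arguments": {
  "plan": [
    [0, 0, 0, 0, 0, 0]
  ]
}}

```text
time_s: 12.5
tcp_pos: [0.5261, -0.0408, 0.0925]
eef_rot: [179.9, -0.1, 14.0]
contact_force: [-0.6, -0.1, -0.8]
gripper_width: 0.0233
```

Emit:
{"name": "carry_out", "arguments": {
  "plan": [
    [0.004, -0.002, -0.012, 0, 0.001, -0.009],
    [0, 0, -0.015, 0, 0, 0],
    [0, 0, -0.012, 0, 0, 0],
    [0, 0, 0, 0, 0, 0],
    [0, 0, 0, 0, 0, 0]
  ]
}}

```text
time_s: 12.92
tcp_pos: [0.5305, -0.0404, 0.0502]
eef_rot: [180.0, -0.1, 13.3]
contact_force: [0.4, 0.9, -0.4]
gripper_width: 0.0237
```

```bash
python3 - <<'E'
from h import *
snap("l",180,135,125,100,6,pts=[rk(0,.065,r.get_state()["tcp_pos"][2]+.024),rk(.064,.065,r.get_state()["tcp_pos"][2]+.024)])
print(inrk(r.get_state()["tcp_pos"]))
E
```

```text
12.9667 [ 0.53037108 -0.04036992  0.05022018] [ 1.79963634e+02 -1.09154560e-01  1.32687773e+01] [ 0.59540251  0.73671688 -1.45033878] [-0.11538463  0.05494444 -0.02743776] 0.023377964172818348
(np.float64(-0.027278725244304414), np.float64(0.06728360926963985), np.float64(0.05022017766641519))
```

View pics/l.png

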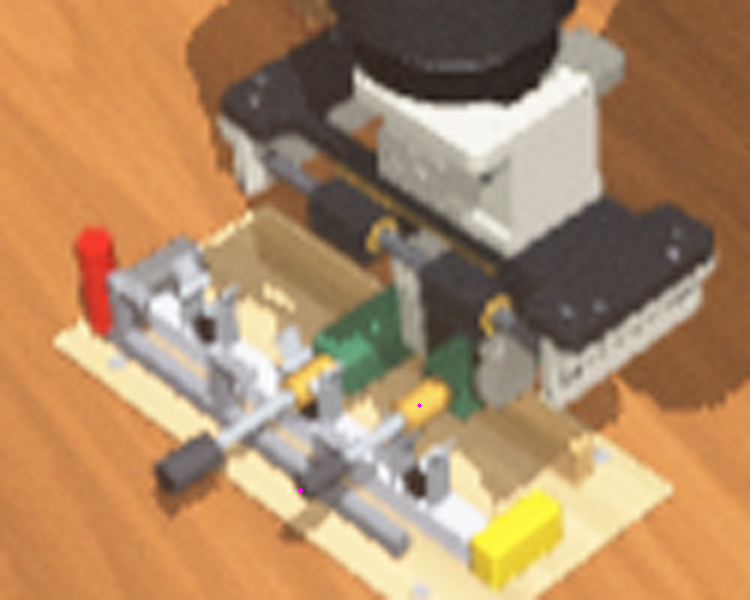

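Emit:
{"name": "carry_out", "arguments": {
  "plan": [
    [0.001, -0.002, -0.004, 0, 0.001, 0.001],
    [0, 0, -0.008, 0, 0, 0],
    [0, 0, -0.008, 0, 0, 0],
    [0, 0, -0.008, 0, 0, 0],
    [0, 0, -0.007, 0, 0, 0],
    [0, 0, -0.002, 0, 0, 0],
    [0, 0, 0, 0, 0, 0]
  ]
}}

```text
time_s: 13.55
tcp_pos: [0.5336, -0.0431, 0.0158]
eef_rot: [179.8, -0.3, 13.5]
contact_force: [-1.9, -1.0, -1.7]
gripper_width: 0.0235
```

```bash
python3 - <<'E'
from h import *
snap("m",180,135,125,100,6)
print(inrk(r.get_state()["tcp_pos"]))
E
```

```text
13.6 [ 0.53360327 -0.04314294  0.01569818] [179.7951129   -0.29841322  13.46851662] [-3.88110796  0.62415595  8.872203  ] [ 0.20261177  1.42551229 -0.07159663] 0.02341700917022293
(np.float64(-0.024777164407028988), np.float64(0.06383702750438158), np.float64(0.015698179811140196))
```

View pics/m.png

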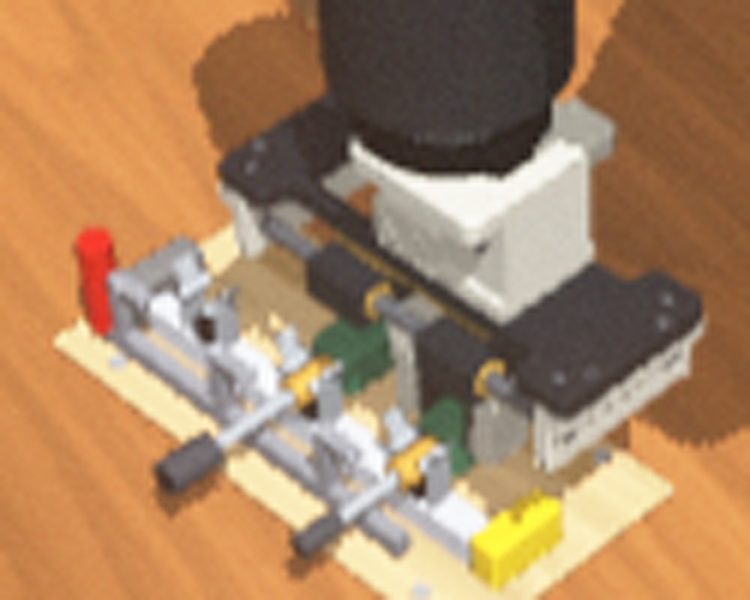

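Emit:
{"name": "carry_out", "arguments": {
  "plan": [
    [-0.0028, -0.0003, 0.001, 0, 0.003, 0],
    [0, 0, 0, 0, 0, 0]
  ]
}}

```text
time_s: 13.77
tcp_pos: [0.5307, -0.044, 0.0162]
eef_rot: [179.8, -0.1, 13.5]
contact_force: [-0.6, -2.8, -0.9]
gripper_width: 0.0235
```

Emit:
{"name": "carry_out", "arguments": {
  "plan": [
    [0, 0, 0, 0, 0, 0],
    [0, 0, 0, 0, 0, 0],
    [0, 0, 0, 0, 0, 0]
  ],
  "fingers": 0.08
}}

```text
time_s: 14.02
tcp_pos: [0.5305, -0.044, 0.0154]
eef_rot: [179.8, -0.1, 13.4]
contact_force: [0.0, 0.0, -0.4]
gripper_width: 0.0375
```

Emit:
{"name": "carry_out", "arguments": {
  "plan": [
    [0, 0, 0.02, 0, 0, 0],
    [0, 0, 0.03, 0, 0, 0],
    [0, 0.012, 0.035, 0, 0, 0.005],
    [0, 0.03, 0.015, 0, 0, 0.015],
    [0, 0.035, 0, 0, 0, 0.015],
    [0, 0.035, 0, 0, 0, 0.015],
    [0, 0.035, 0, 0, 0, 0.015],
    [0, 0.035, 0, 0, 0, 0.015],
    [0, 0.035, 0, 0, 0, 0.015],
    [0, 0.035, 0, 0, 0, 0.015],
    [0, 0.03, 0, 0, 0, 0.015],
    [0, 0.025, 0, 0, 0, 0.015]
  ],
  "fingers": -0.15
}}

```text
time_s: 15.02
tcp_pos: [0.5282, 0.275, 0.1212]
eef_rot: [-179.9, -0.3, 21.4]
contact_force: [0.9, 0.1, -1.5]
gripper_width: 0.0505
```

```bash
python3 - <<'E'
from h import *
snap("n",180,165,120,80,6,pts=[])
snap("nt",260,165,132,90,6,"top")
snap("nl",130,160,120,100,6,"top")
E
```

```text
15.0667 [0.52901327 0.27873269 0.12115461] [-179.92406573   -0.4283535    21.55824528] [2.48688399 4.64868828 1.52706622] [ 0.62506504 -0.4628588   0.03549532] 0.05047215721900764
15.1167 [0.52857842 0.2764026  0.12089186] [-179.94796064   -0.35789163   21.51354451] [-0.58280018 -0.42706958  0.29872289] [-0.12941939  0.05911948  0.01020496] 0.050424940668468025
15.1667 [0.52816599 0.27447192 0.1206968 ] [-179.96658305   -0.29199971   21.4361214 ] [-0.63286109  0.07361622  0.31267897] [-0.11584278  0.01297368  0.0220783 ] 0.05049969492085207
```

View pics/n.png

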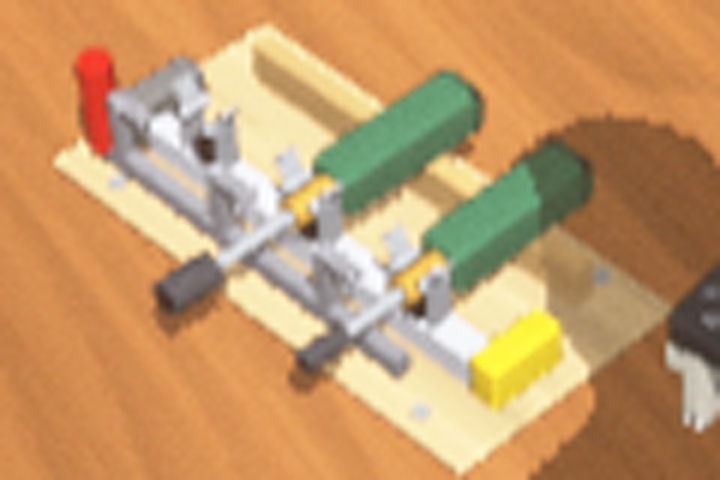

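View pics/nt.png

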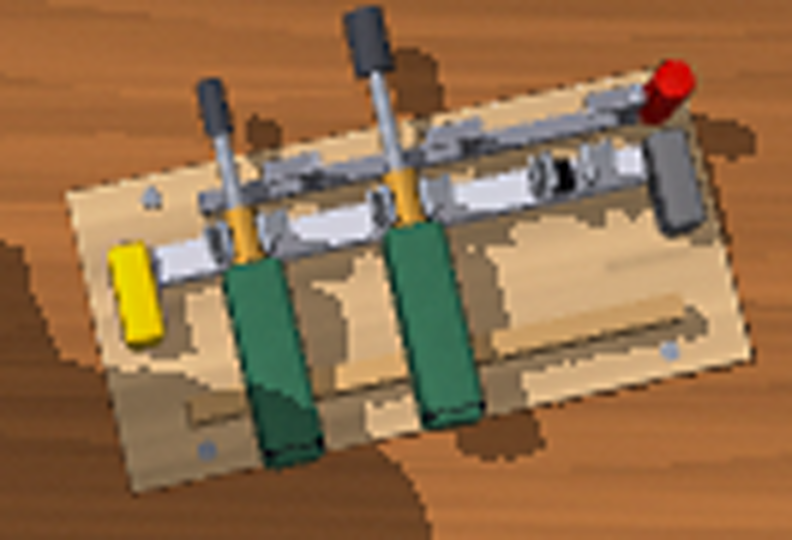

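The small driver is home; its handle covers the same pixels the medium's did at the start. Now the large one.

Emit:
{"name": "carry_out", "arguments": {
  "plan": [
    [-0.0015, 0.012, -0.005, 0, 0.003, 0.008],
    [-0.0015, 0.012, -0.03, 0, 0.002, 0.008],
    [0, 0, -0.03, 0, 0, 0],
    [0, 0, -0.03, 0, 0, 0],
    [0, 0, 0, 0, 0, 0],
    [0, 0, 0, 0, 0, 0]
  ]
}}

```text
time_s: 15.67
tcp_pos: [0.526, 0.2987, 0.0244]
eef_rot: [-179.8, -0.2, 22.3]
contact_force: [0.4, -0.1, 1.8]
gripper_width: 0.0505
```

Emit:
{"name": "carry_out", "arguments": {
  "plan": [
    [-0.0015, 0, -0.012, -0.002, 0.003, 0],
    [-0.001, 0, -0.012, 0, 0.001, 0],
    [-0.001, 0, -0.01, 0, 0.001, 0],
    [0, 0, 0, 0, 0, 0],
    [0, 0, 0, 0, 0, 0]
  ]
}}

```text
time_s: 16.08
tcp_pos: [0.5246, 0.2992, -0.0081]
eef_rot: [-179.6, -0.2, 22.2]
contact_force: [0.1, 0.6, 0.4]
gripper_width: 0.0505
```

Emit:
{"name": "carry_out", "arguments": {
  "plan": [
    [-0.0005, 0, -0.0045, -0.006, 0.004, 0],
    [0, 0, 0, 0, 0, 0]
  ]
}}

```text
time_s: 16.25
tcp_pos: [0.5245, 0.2994, -0.012]
eef_rot: [-179.9, 0.1, 22.2]
contact_force: [-0.6, -0.2, -0.5]
gripper_width: 0.0508
```

Emit:
{"name": "carry_out", "arguments": {
  "plan": [
    [0, 0, 0, 0, 0, 0],
    [0, 0, 0, 0, 0, 0],
    [0, 0, 0, 0, 0, 0],
    [0, 0, 0, 0, 0, 0],
    [0, 0, 0, 0, 0, 0],
    [0, 0, 0, 0, 0, 0]
  ],
  "fingers": 1
}}

```text
time_s: 16.75
tcp_pos: [0.5252, 0.3004, -0.0107]
eef_rot: [-179.8, -0.0, 22.2]
contact_force: [-0.4, 0.5, -0.7]
gripper_width: 0.0233
```

Emit:
{"name": "carry_out", "arguments": {
  "plan": [
    [0, 0, 0.02, 0, 0, 0],
    [0, 0, 0.03, 0, 0, 0],
    [0, 0, 0.035, 0, 0, 0],
    [0, -0.015, 0.02, 0, 0, 0],
    [0, -0.028, 0, 0, 0, 0],
    [0, -0.035, 0, 0, 0, 0],
    [0, -0.035, 0, 0, 0, 0],
    [0, -0.035, 0, 0, 0, 0],
    [0, -0.035, 0, 0, 0, 0],
    [0, -0.035, 0, 0, 0, 0]
  ]
}}

```text
time_s: 17.58
tcp_pos: [0.5232, 0.0794, 0.0984]
eef_rot: [-179.9, -0.1, 22.7]
contact_force: [1.6, -0.2, -1.3]
gripper_width: 0.0232
```

Emit:
{"name": "carry_out", "arguments": {
  "plan": [
    [0.0045, -0.028, 0, 0, 0, -0.02],
    [0.0045, -0.028, 0, 0, 0, -0.02],
    [0.0045, -0.028, 0, 0, 0, -0.02],
    [0.0045, -0.028, 0, 0, 0, -0.02],
    [0.0045, -0.028, 0, 0, 0, -0.02],
    [0.0045, -0.028, 0, 0, 0, -0.02],
    [0.0045, -0.028, 0, 0, 0, -0.02],
    [0.004, -0.02, 0, 0, 0, -0.02],
    [0.001, -0.01, 0, 0, 0, 0],
    [0, 0, 0, 0, 0, 0],
    [0, 0, 0, 0, 0, 0]
  ]
}}

```text
time_s: 18.5
tcp_pos: [0.5557, -0.1645, 0.0984]
eef_rot: [-179.8, -0.0, 12.7]
contact_force: [0.2, 1.0, -2.0]
gripper_width: 0.0234
```

Emit:
{"name": "carry_out", "arguments": {
  "plan": [
    [0.004, -0.005, -0.008, -0.002, 0, 0.01],
    [0, 0, -0.015, 0, 0, 0],
    [0, 0, -0.015, 0, 0, 0],
    [0, 0, -0.007, 0, 0, 0],
    [0, 0, 0, 0, 0, 0],
    [0, 0, 0, 0, 0, 0]
  ]
}}

```text
time_s: 19.0
tcp_pos: [0.5606, -0.1655, 0.0507]
eef_rot: [-179.9, -0.1, 13.9]
contact_force: [0.1, -0.6, -0.3]
gripper_width: 0.0238
```

```bash
python3 - <<'E'
from h import *
z=r.get_state()["tcp_pos"][2]+.0227
snap("o",165,115,125,100,6,pts=[rk(0,-.065,z),rk(.092,-.065,z)])
print(inrk(r.get_state()["tcp_pos"]))
E
```

```text
19.05 [ 0.56063962 -0.16552176  0.05086332] [-1.79913514e+02 -7.40353452e-02  1.38821563e+01] [ 0.19099997  0.63838263 -2.02787228] [-0.07479023  0.00967353  0.00927855] 0.02359112197395078
(np.float64(-0.02683789762335812), np.float64(-0.06147575188914739), np.float64(0.050863315800675345))
```

View pics/o.png

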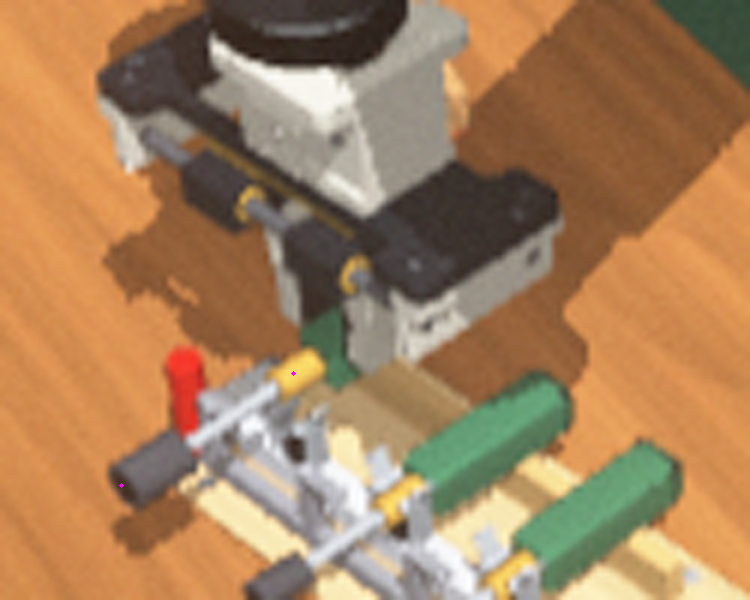

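Emit:
{"name": "carry_out", "arguments": {
  "plan": [
    [-0.001, -0.004, 0, 0, 0, -0.008],
    [0, 0, 0, 0, 0, 0],
    [0, 0, 0, 0, 0, 0]
  ]
}}

```text
time_s: 19.3
tcp_pos: [0.5608, -0.1693, 0.0525]
eef_rot: [-180.0, -0.2, 13.5]
contact_force: [-1.2, -0.7, 0.4]
gripper_width: 0.0233
```

```bash
python3 - <<'E'
from h import *
print(inrk(r.get_state()["tcp_pos"]),r.get_state()["eef_rot"])
E
```

```text
(np.float64(-0.0275099751827673), np.float64(-0.06517529772991457), np.float64(0.05250332740504927)) [-179.95919734   -0.20150572   13.48073504]
```

Aligned at rack y −65.2 mm. Now I'll push down from axis 75 to 40 mm.

Emit:
{"name": "carry_out", "arguments": {
  "plan": [
    [-0.001, 0, -0.006, 0, 0.002, 0],
    [-0.0005, 0, -0.008, 0, 0, 0],
    [-0.0005, 0, -0.008, 0, 0, 0],
    [-0.0005, 0, -0.008, 0, 0, 0],
    [-0.0005, 0, -0.008, 0, 0, 0],
    [0, 0, -0.002, 0, 0, 0],
    [0, 0, 0, 0, 0, 0]
  ]
}}

```text
time_s: 19.88
tcp_pos: [0.5618, -0.1705, 0.0161]
eef_rot: [179.8, -0.6, 13.6]
contact_force: [-0.8, -0.9, 0.4]
gripper_width: 0.0236
```

```bash
python3 - <<'E'
from h import *
snap("q",165,135,125,100,6)
print(inrk(r.get_state()["tcp_pos"]))
E
```

```text
19.9333 [ 0.56186063 -0.17047798  0.01591554] [179.78848952  -0.60853959  13.64228656] [-2.30074876  1.36351397 10.36263236] [ 0.47827741  1.20124728 -0.04316065] 0.023424414894226035
(np.float64(-0.026798716554936916), np.float64(-0.06658001829509036), np.float64(0.015915539799644877))
```

View pics/q.png

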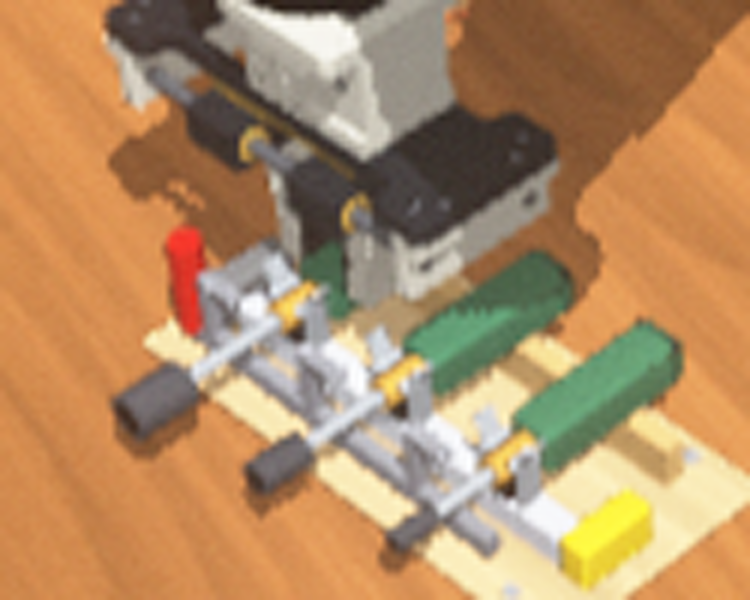

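All three are in. I'll release and back off, then verify before touching the lock.

Emit:
{"name": "carry_out", "arguments": {
  "plan": [
    [-0.001, 0.001, 0.001, 0, 0.005, 0],
    [0, 0, 0, 0, 0, 0]
  ]
}}

```text
time_s: 20.1
tcp_pos: [0.5609, -0.17, 0.0161]
eef_rot: [179.8, -0.3, 13.6]
contact_force: [-0.2, -1.6, 1.7]
gripper_width: 0.0236
```

Emit:
{"name": "carry_out", "arguments": {
  "plan": [
    [0, 0, 0, 0, 0, 0],
    [0, 0, 0, 0, 0, 0],
    [0, 0, 0, 0, 0, 0]
  ],
  "fingers": 0.08
}}

```text
time_s: 20.35
tcp_pos: [0.5599, -0.1697, 0.0143]
eef_rot: [179.9, -0.2, 13.6]
contact_force: [0.6, 0.1, -0.2]
gripper_width: 0.037
```

Emit:
{"name": "carry_out", "arguments": {
  "plan": [
    [0, 0, 0.02, 0, 0, 0],
    [0, 0, 0.03, 0, 0, 0],
    [0, 0, 0.035, 0, 0, 0],
    [0.005, -0.01, 0.015, 0, 0, 0],
    [0.01, -0.03, 0, 0, 0, 0],
    [0.015, -0.03, 0, 0, 0, 0],
    [0.015, -0.03, 0, 0, 0, 0],
    [0.01, -0.03, 0, 0, 0, 0],
    [0.01, -0.02, 0, 0, 0, 0],
    [0, 0, 0, 0, 0, 0],
    [0, 0, 0, 0, 0, 0]
  ],
  "fingers": 1
}}

```text
time_s: 21.27
tcp_pos: [0.6238, -0.3241, 0.1158]
eef_rot: [-179.9, 0.1, 13.8]
contact_force: [0.1, -0.4, -0.5]
gripper_width: 0.0004
```

```bash
python3 - <<'E'
from h import *
snap("s",170,150,125,95,6,pts=[])
snap("st",260,165,132,90,6,"top")
print(inrk(r.get_state()["tcp_pos"]))
E
```

```text
21.3167 [ 0.62350273 -0.32378047  0.11565829] [-1.79931999e+02  1.22196434e-01  1.38417516e+01] [0.71373828 0.23166877 0.15447087] [-0.08691581 -0.06653274 -0.0020839 ] 0.0007474877200505316
21.3667 [ 0.62340004 -0.32301005  0.11598257] [-1.79930548e+02  1.10571399e-01  1.38843546e+01] [-0.55495642  0.25254852  0.4403003 ] [-0.01481202 -0.00291914  0.00624587] 0.000347503920170435
(np.float64(-0.0022836564472141566), np.float64(-0.22922116326843467), np.float64(0.11598256648054052))
```

View pics/s.png

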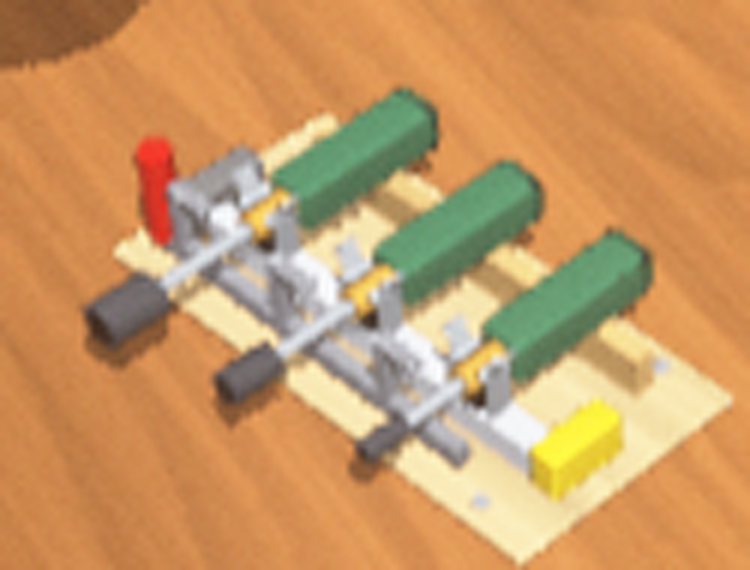

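View pics/st.png

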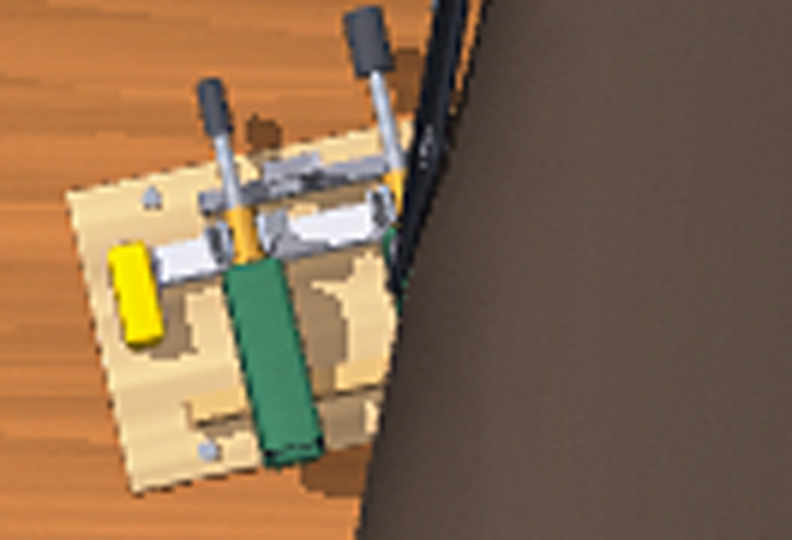

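All three drivers are evenly aligned: handle ends at (405,90), (515,165) and (625,235) in the crop, in equal steps. The knob is still at the open end. Next I'll position the closed fingers on the knob's −y side.

Emit:
{"name": "carry_out", "arguments": {
  "plan": [
    [0.0028, 0.0226, 0, 0, 0, -0.003],
    [0.0028, 0.0226, 0, 0, 0, -0.003],
    [0.0028, 0.0226, -0.02, 0, 0, -0.002],
    [0, 0, -0.03, 0, 0, 0],
    [0, 0, -0.03, 0, 0, 0],
    [0, 0, -0.006, 0, 0, 0],
    [0, 0, 0, 0, 0, 0],
    [0, 0, 0, 0, 0, 0]
  ]
}}

```text
time_s: 22.03
tcp_pos: [0.6308, -0.2443, 0.032]
eef_rot: [-180.0, -0.1, 13.8]
contact_force: [0.3, -0.1, -0.2]
gripper_width: 0.0004
```

```bash
python3 - <<'E'
from h import *
p=r.get_state()["tcp_pos"]
snap("u",160,130,125,100,6,pts=[p+[0,0,.0195],rk(.0216,-.112,.064)])
print(inrk(p))
E
```

```text
22.0833 [ 0.63129166 -0.24455309  0.03255872] [179.97851532  -0.19584204  13.83959731] [0.66308387 0.66044701 0.62449429] [-0.06674032  0.0107881   0.07311151] 0.0005770447198887505
(np.float64(0.023130608621325155), np.float64(-0.15439396312288853), np.float64(0.031952630087225625))
```

View pics/u.png

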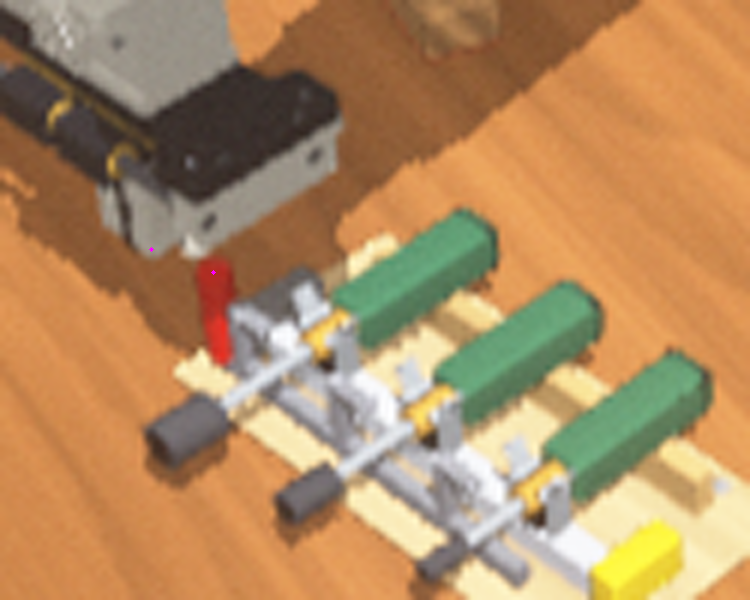

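Emit:
{"name": "carry_out", "arguments": {
  "plan": [
    [-0.003, 0.005, -0.006, 0, 0.002, -0.004],
    [-0.0014, 0.006, 0, 0, 0, 0],
    [-0.0014, 0.006, 0, 0, 0, 0],
    [-0.0014, 0.006, 0, 0, 0, 0],
    [0, 0, 0, 0, 0, 0]
  ]
}}

```text
time_s: 22.5
tcp_pos: [0.6261, -0.2209, 0.0316]
eef_rot: [179.8, -0.5, 13.5]
contact_force: [-0.8, 0.1, -0.1]
gripper_width: 0.0003
```

```bash
python3 - <<'E'
from h import *
p=r.get_state()["tcp_pos"]
snap("v",160,130,125,100,6,pts=[p+[0,0,.0195]])
print(inrk(p))
E
```

```text
22.55 [ 0.62634702 -0.22114901  0.0317402 ] [179.81606379  -0.49657833  13.52261637] [ 0.49588461 -0.21398739  1.14592304] [-0.07855851  0.00163289  0.06692759] 0.00037192718956925144
(np.float64(0.02397452033954698), np.float64(-0.13047052023629122), np.float64(0.031593458163868604))
```

View pics/v.png

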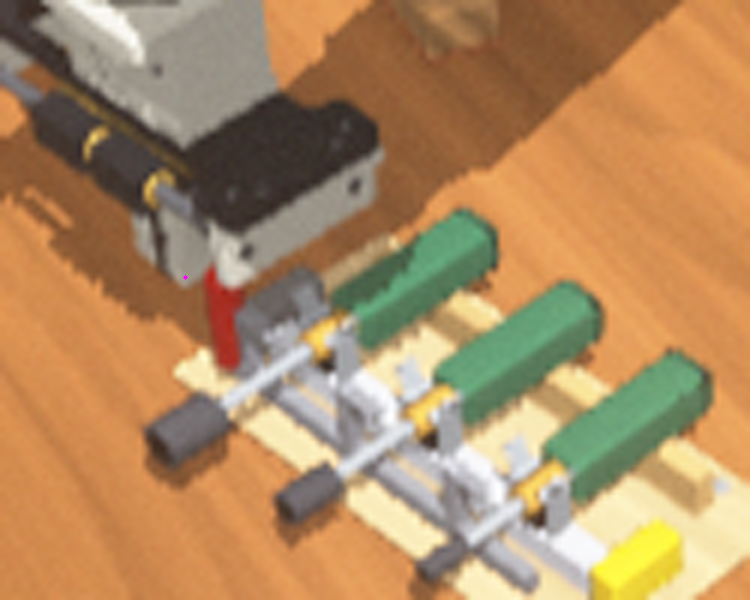

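The fingers have moved the knob from column 217 to 226 in the crop and the hooks are starting across. I'll keep pushing.

Emit:
{"name": "carry_out", "arguments": {
  "plan": [
    [-0.0016, 0.005, 0, 0, 0.003, 0],
    [-0.0012, 0.005, 0, 0, 0.003, 0],
    [0, 0, 0, 0, 0, 0]
  ]
}}

```text
time_s: 22.8
tcp_pos: [0.6236, -0.2108, 0.0324]
eef_rot: [179.9, -0.2, 13.5]
contact_force: [0.0, -0.2, 0.0]
gripper_width: 0.0002
```

Emit:
{"name": "carry_out", "arguments": {
  "plan": [
    [-0.0008, 0.003, 0, 0, 0, 0],
    [0, 0, 0, 0, 0, 0]
  ]
}}

```text
time_s: 22.97
tcp_pos: [0.623, -0.2077, 0.0325]
eef_rot: [179.8, -0.2, 13.5]
contact_force: [0.4, -2.4, -0.6]
gripper_width: 0.0004
```

```bash
python3 - <<'E'
from h import *
p=r.get_state()["tcp_pos"]
snap("w",160,130,125,100,6)
print(inrk(p))
E
```

```text
23.0167 [ 0.62295787 -0.20782062  0.03247795] [ 1.79837038e+02 -1.79153122e-01  1.35264055e+01] [-0.2869864  -0.55767498 -0.47839536] [-0.60941319 -0.11146912 -0.00464882] 0.00038419736052610736
(np.float64(0.024002670839080222), np.float64(-0.11696613685964019), np.float64(0.032528271034377824))
```

View pics/w.png

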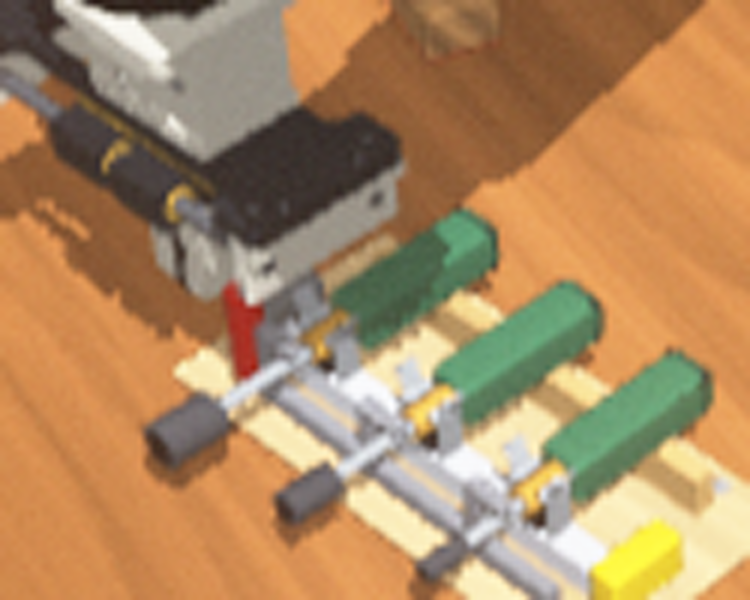

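The knob is now at about column 245, and the hooks sit over the shanks. I'll push on to the stop.

Emit:
{"name": "carry_out", "arguments": {
  "plan": [
    [-0.0008, 0.004, 0, 0, 0.002, 0],
    [0, 0, 0, 0, 0, 0]
  ]
}}

```text
time_s: 23.18
tcp_pos: [0.6228, -0.207, 0.0329]
eef_rot: [179.6, -0.1, 13.6]
contact_force: [0.9, -4.4, -2.6]
gripper_width: 0.0
```

Emit:
{"name": "carry_out", "arguments": {
  "plan": [
    [-0.0008, 0.004, 0, 0, 0, 0],
    [0, 0, 0, 0, 0, 0]
  ]
}}

```text
time_s: 23.35
tcp_pos: [0.6227, -0.207, 0.033]
eef_rot: [179.4, -0.0, 13.5]
contact_force: [0.9, -3.7, -2.4]
gripper_width: 0.0004
```

```bash
python3 - <<'E'
from h import *
p=r.get_state()["tcp_pos"]
snap("x",160,130,125,100,6)
print(inrk(p))
E
```

```text
23.4 [ 0.62268857 -0.20703656  0.0329772 ] [ 1.79395631e+02 -4.74091508e-02  1.35407851e+01] [ 1.27791512 -7.76825586 -2.40244596] [-2.63407641e+00 -5.24982524e-01 -1.82955887e-03] 0.0002041838213989841
(np.float64(0.023891631417965516), np.float64(-0.11619444099503455), np.float64(0.03303712584828103))
```

View pics/x.png

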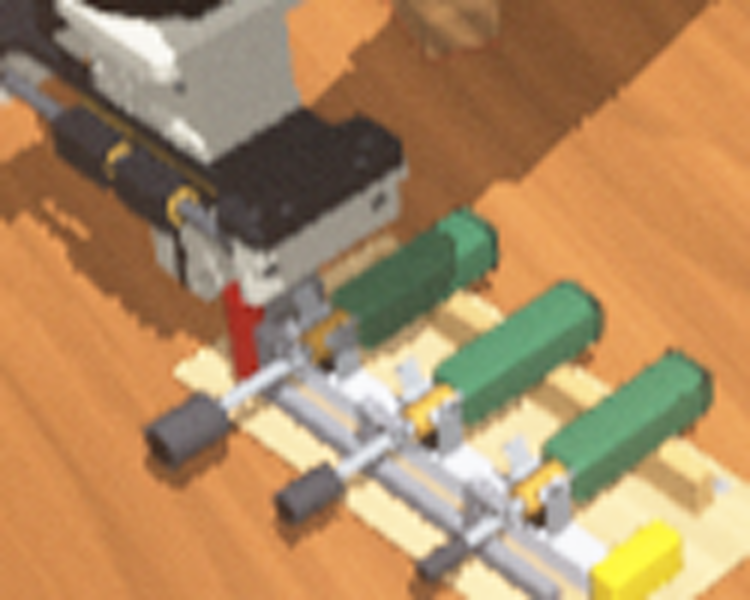

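It has stopped firmly at 8 N. I'll back off and check.

Emit:
{"name": "carry_out", "arguments": {
  "plan": [
    [0.003, -0.012, 0, 0, 0, 0],
    [0.004, -0.016, 0, 0, 0, 0],
    [0, -0.02, 0.03, 0, 0, 0],
    [0, -0.02, 0.04, 0, 0, 0],
    [0, -0.03, 0.03, 0, 0, 0],
    [0, -0.035, 0, 0, 0, 0],
    [0, -0.035, 0, 0, 0, 0],
    [0, -0.035, 0, 0, 0, 0],
    [0, -0.035, 0, 0, 0, 0],
    [0, -0.03, 0, 0, 0, 0],
    [0, 0, 0, 0, 0, 0],
    [0, 0, 0, 0, 0, 0]
  ]
}}

```text
time_s: 24.4
tcp_pos: [0.6268, -0.4928, 0.1377]
eef_rot: [179.5, -0.0, 13.7]
contact_force: [0.4, 1.2, 0.1]
gripper_width: 0.0004
```

```bash
python3 - <<'E'
from h import *
snap("y",180,165,120,80,6)
snap("yt",260,165,132,90,6,"top")
E
```

```text
24.45 [ 0.62636087 -0.4927162   0.13741607] [1.79529698e+02 2.45070924e-02 1.36725847e+01] [-0.34456036 -0.69100046 -1.15221813] [-0.06251486  0.0376148   0.02962657] 0.0002597945030519361
24.5 [ 0.62677949 -0.49139708  0.13763662] [1.79534886e+02 1.70103904e-02 1.37383837e+01] [-0.30686054  0.31802116 -0.5045752 ] [ 0.00636894 -0.02717719  0.00800657] 0.000502782765086517
```

View pics/y.png

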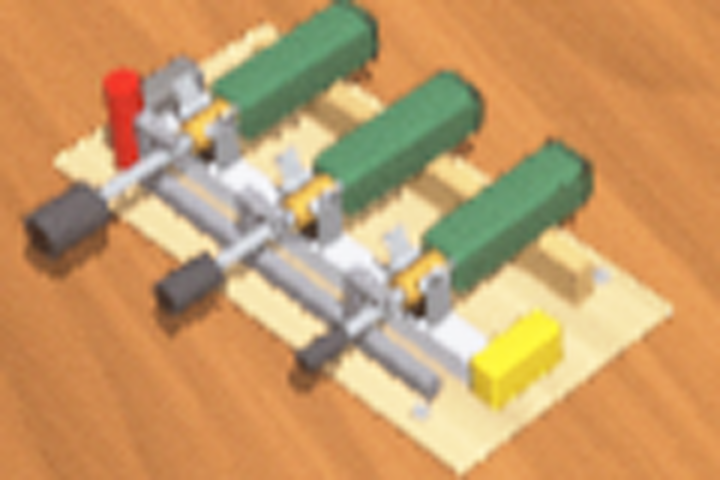

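View pics/yt.png

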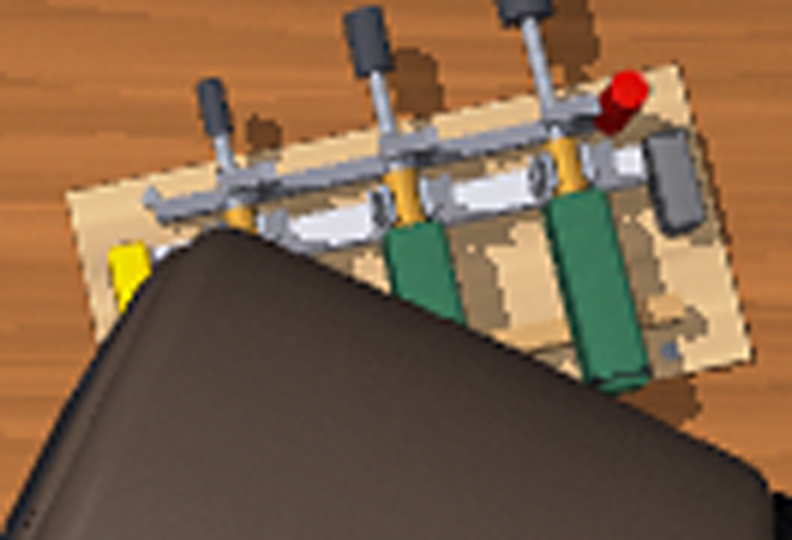

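```bash
python3 - <<'E'
from h import *
for n,o,a,b in(("top",(260,165),(675,76),(629,88)),("scene",(180,165),(95,56),(124,78))):
    f=lambda q:at(n,o[0]+(q[0]+.5)/6-.5,o[1]+(q[1]+.5)/6-.5,.064)
    print(n,(f(b)-f(a))@EY,inrk(f(a)),inrk(f(b)))
# bar end tip travel
f=lambda q:at("top",260+(q[0]+.5)/6-.5,165+(q[1]+.5)/6-.5,.03)
print((f((150,200))-f((203,203-10)))@EY)
snap("zz",0,0,560,420,1); 
E
```

```text
top 0.01861608785307412 (np.float64(0.023191701848455315), np.float64(-0.11050271995464815), np.float64(0.06400000000000006)) (np.float64(0.022306030634864017), np.float64(-0.09188663210157402), np.float64(0.06400000000000006))
scene 0.019401697524500754 (np.float64(0.018733978803332947), np.float64(-0.11437031688590642), np.float64(0.06400000000000006)) (np.float64(0.019107117786162593), np.float64(-0.09496861936140566), np.float64(0.06400000000000006))
0.02110507038198487
24.55 [ 0.62720284 -0.49049219  0.13799351] [1.79524029e+02 3.55760491e-03 1.38002335e+01] [-0.13789342  0.9431244   0.35484265] [ 0.0160553  -0.05900797  0.06005324] 0.0006562564115089773
```

View pics/zz.png

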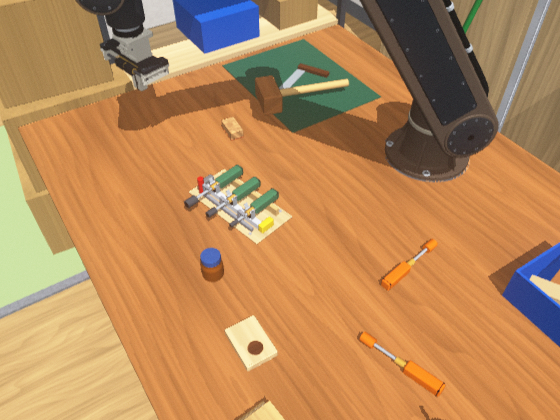

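The lock has travelled about 19 mm from where it started and is against a firm stop. The hooks cover the shanks, the bystanders haven't moved and the arm is clear, so I'll hand in.

```bash
python3 -c "
from plant import r
print(r.close_job())"
```

```text
the job is handed in; nothing more can be done
None
```

The job is handed in at about 24.6 s of the 67 s allowed; no verdict was reported.

**Drivers:** I moved the medium driver from the clip at the yellow end to the middle. The small driver went in next to the yellow block and the large one in the far clip, all with handles over the rest on the robot's side. I then pushed the lock across by its knob.

**Last checks:**
- **Seating:** All three drivers look seated, level and parallel in both cameras. The medium sits about 1.4 mm along its axis from where the rack pose predicted, against a tolerance of 6 mm.
- **Lock:** The knob moved 18.6 mm by the top camera and 19.4 mm by the scene camera. A rougher reading off the bar end gave 21 mm. It came to a firm stop at about 8 N, with the hooks over the shanks.
- **Bystanders:** The jar, the plywood blank and the sanding block look unmoved in the final picture, and the arm is clear of everything.

**What disagreed:** The fingertips sat about 19 mm above the reported TCP height. The first grasp of the medium driver therefore closed just above its handle without disturbing it. I corrected for the offset after that, and every later grasp read 23.4 mm, close to the 24 mm handle.

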